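# Copy the slope of one barcode-reading stand to its twin with a locking bevel gauge

## Task

Two tilting tube-reading stands stand parallel on the desk, facing you: the wide one already has the right slope, and the narrow one must get the same. Push the bevel gauge, standing on the table, nose-first into the foot of the wide board until its steel blade lies flush on the board and its knuckle touches, and press the gauge's lock lever fully down there; then carry the locked gauge to the narrow stand and push it into the foot of that board until the blade has swung the board back flush and the knuckle touches, and leave the gauge standing there, still locked and let go. Move the narrow board with the gauge only, not with the fingers, leave the wide board's slope as it is, and do not disturb the vials and the carton.

Things in the scene. Friction and masses are not known exactly. Their poses are not given: they have to be found in the camera images.
- bevel: bevel gauge, loose, 0.5 kg: dark steel stock 108 x 34 x 20 mm on the table, steel blade hinged at the nose, lock lever on top, leaning wooden grip at the rear. Origin on the underside below the blade's hinge axis; +x ahead over the nose, +z up; stock from x = -120 to -12 mm
- grip (a point): middle of the gauge's wooden grip: a plate 14 mm thick, 30 mm wide (along the gauge's x), 72 mm long, that rises from x = -98, y = 0, z = 18 mm of the gauge and leans 30 degrees from vertical to the gauge's right (-y), so it is taken across its thickness with the tool leaning 30 degrees to that side; this point is 44 mm up it
- blade: gauge's blade, 75 long, 22 wide, 6 mm thick. Origin in the round knuckle (radius 10 mm) on the hinge axis, 14 mm above the gauge's underside; +z up the blade, +y along the axis; its front face, x = +10 mm, is tangent to the knuckle. Leans ahead, farther than the wide board. Unlocked, half a newton at the tip turns it and it stays; pushing it into a board tips it up
- lock_lever (a joint): gauge's lock lever: 0 standing up (blade free), 0.70 rad fully down (blade's hinge holds 0.3 N m); goes down under about 5 N straight down on its pad and stays where it is left
- lever_pad (a point): top of the black thumb pad (16 x 22 mm) at the lever's end, 42 mm behind the lever's hinge, which is at x = -24, z = 28 mm of the gauge; the pad is 58 mm above the table when up and 31 mm when fully down
- ref_board: tilting board of the wide stand: aluminium plate 82 mm wide, 110 long, 6 thick, hinged 5 mm above its lower edge. Origin mid-width on the hinge line, 9 mm above the table; +z up the board, +x into it (front face, the gauge's side: plane x = 0), +y along the hinge. A steel arc of 68 mm radius at each side. Already set (17 to 32 degrees back from vertical); very stiff hinge
- new_board: tilting board of the narrow stand: aluminium plate 62 mm wide, 110 long, 6 thick, hinged 5 mm above its lower edge. Origin mid-width on the hinge line, 9 mm above the table; +z up the board, +x into it (front face, the gauge's side: plane x = 0), +y along the hinge. A steel arc of 68 mm radius at each side. Starts nearly upright; gives way at 0.07 N m (about 1 N near the top) and stays
- ref_top (a point): middle of the upper edge of the wide board, on its front face
- vial_0: dropper vial with a green cap, 19 mm across, 56 mm tall, bystander; origin at the centre of its underside
- vial_1: dropper vial with a white cap, 19 mm across, 56 mm tall, bystander; origin at the centre of its underside
- swab_box: carton 56 x 106 x 48 mm, bystander; origin at the centre of its underside
There are look-alikes about, which are no part of the job. Leave any green look-alike of the bevel alone.

How it is judged:
On the way, in this order (a step that is already met when the one before it is completed fails the run):
1. the gauge stands in the foot of the wide board, its blade flush on the board and its knuckle touching (angle between the z axis of blade and the z axis of ref_board, either way round below 0.035 rad and x of blade in the frame of ref_board between -0.013 and -0.007 m and y of blade in the frame of ref_board between -0.025 and 0.025 m and z of blade in the frame of ref_board below 0.02 m), for 0.2 s.
2. the lock lever is fully down while the blade still lies flush on the wide board (value of joint lock_lever above 0.6 rad and angle between the z axis of blade and the z axis of ref_board, either way round below 0.04 rad and x of blade in the frame of ref_board between -0.013 and -0.007 m and y of blade in the frame of ref_board between -0.025 and 0.025 m and z of blade in the frame of ref_board below 0.02 m), for 0.2 s.
3. the locked gauge stands in the foot of the narrow board, which lies flush on its blade (value of joint lock_lever above 0.55 rad and angle between the z axis of blade and the z axis of new_board, either way round below 0.035 rad and x of blade in the frame of new_board between -0.013 and -0.007 m and y of blade in the frame of new_board between -0.025 and 0.025 m and z of blade in the frame of new_board below 0.02 m), for 0.2 s.
At the end, for the whole second after the job is handed in: The narrow board slopes like the wide one within 2.3 degrees; the gauge, let go, stands flat and at rest on the table within 25 mm of the narrow board's middle, lever down (0.55 rad or more), blade flush on the board within 2 degrees, knuckle touching it within 3 mm (all of step 3 and angle between the z axis of ref_board and the z axis of new_board, either way round below 0.04 rad and angle between bevel's own z axis and vertical below 0.05 rad and height (world z) of bevel below 0.004 m and linear speed of bevel below 0.01 m/s).
It fails at once if the wide board's slope is changed (its upper edge moves more than 4 mm) (distance of ref_top from where it was at the start of the episode above 0.004 m).
It fails at once if the fingers push the narrow board (contact force between the fingers and new_board above 1 N).
It fails at once if a vial or the carton is moved more than 20 mm (distance of any of vial_0, vial_1, swab_box from where it was at the start of the episode above 0.02 m).
It also fails if it takes over 67 s, if anything falls off the work surface, if the arm or the gripper's body presses on something with over 40 N, if the wrist force passes 120 N, or if a joint passes its speed limit or range.

## Robot

A 7-joint arm with a two-finger parallel gripper is mounted at the origin on a cart in front of the work surface, level with it; the furniture and walls round the work are solid. World frame = base frame: x ahead of the robot, y to its left, z up, the work surface at z = 0. Lengths are in m, angles in rad, forces in N, time in s.
With the tool pointing down it reaches from about 0.4 to 0.875 m from the base axis. Payload 19.3 kg.
Tool frame: the origin (TCP) lies at the very end of the fingers, on their centre line; the grasp point (between the pads) lies bot.grasp_offset behind it (bot.grasp_offset is the distance from the TCP to the grasp point, in m); z points along the fingers, y is the direction in which the jaws open and shut (so a half turn about z gives the same grasp; the last joint's range is limited). The gripper opens to 85 mm and grips with 20 to 120 N. Pads are 22 mm wide; open, the fingers measure 114 mm over their backs; the gripper's body (76 mm by 85 mm) begins 54 mm behind the grasp point. The pads swing forward as they close: fully open they stand 13 mm farther back than shut.
Start: joints at [-1.189, 0.521, -0.036, 1.599, 0.021, 1.021, -0.113], TCP at [0.273, 0.562, 0.231] pointing down, gripper open.
Joint ranges: [-2.91, 2.91], [-0.3, 2.13], [-1.5, 1.42], [0.17, 2.43], [-1.26, 4.41], [0.16, 1.93], [-2.52, 2.52]. Speed limits (rad/s): [1.89, 1.89, 2.39, 2.39, 3.01, 3.01, 3.01].

## Interface

Orientations are given as [roll, pitch, yaw] about the fixed x, y, z axes, in that order (R = Rz(yaw) Ry(pitch) Rx(roll)).
In Python, from workcell import bot gives the robot as it stands. The module is installed in compiled form; this text tells all that it offers.
- The arm moves only by the shell command python3 -m handwheel 'ROWS' [OPENING] [FORCE]. ROWS is JSON, a list of rows, each a list of 6 numbers: the shift along the tool's x, y, z as a fraction of full scale, then the turn, a rotation vector about the tool's x, y, z as a fraction of full scale. In form: [[x, y, z, rx, ry, rz], ...]. A call has 1 to 8 rows; each row shifts and turns the commanded pose from where the row before left it, along the tool's axes as they then stand; what a row does not reach is not made up. Full scale, the value 1, is 0.025 m for a shift and 360 degrees for a turn. A row lasts 1/8 s, in which the tool goes at most 62.5 mm and 10.7 degrees, less where a joint would pass 70% of its speed; a pose out of reach is approached as far as the arm can. A call with a number of a shift or a turn outside -1 to 1 is refused whole. A call with a gripper value outside its range is refused whole. OPENING is the closure, from -1 (fully open) to 1 (shut), set as the call begins (- or left out, the last holds). The fingers move at their own pace and stop on an object; FORCE is the grip in N (left out, the last holds). Time passes only in rows, so rows that do not move let the fingers close. It gives the time, the measured TCP pose, the force and the opening at its end, in the units of the state.
- bot.observe(): the state, without advancing time (a new reading comes with each control period).
- bot.grab_frame(name): name is "scene" or "top" or "wrist"; returns a dict with "pixels" (384x512x3 uint8, blue, green, red), "vertical_fov" (degrees; the focal length in pixels is half the picture's height over the tangent of half this angle, whatever the lens; pixels are square), "cx", "cy" (the principal point, pixels), "R" (3x3) and "t" (3): a world point X has camera coordinates R X + t. Camera axes: x right, y down, z forward; pixel columns grow to the right and rows downward; lengths in m; the calibration is good to about 2 mm. A picture is of the moment at which its call begins. There is no depth.
- bot.job_done(): hands the job in, once; it reports no verdict.
Trained networks look in a picture, given as the dict that the camera call returned (one of the last four; its "shot" number tells which), for a name from the list of things; names that differ only in an ending like _2 or _b are one class to them, and where a whole thing is asked for, a point or a joint stands for the part that bears it (a point fixed in the world has none). Each returns a list of dicts, best first, with "score" (0 to 1); they miss things now and then, are a little off and sometimes report something else, mostly with a low value. They report only what shows in the picture. A call takes as long as a camera call. They do not tell look-alikes from the thing itself.
- bot.trace(picture, thing): "region" (384x512 bool, what is visible of it) and "point" ([column, row] in pixels, amid what is visible of it).
The state is a dict: "clock": time; "qpos": joint angles; "qd": joint speeds; "joint_efforts": joint torques, N m; "position": TCP position; "tool_rot": TCP orientation; "force": force on the tool from outside, world axes, zero at the start; "moment": the same for the moment, N m; "grip_width": finger opening in m.
Only numpy, scipy, OpenCV 4.12 (cv2) and the standard library are available. Lean on these libraries where they do the work, as an engineer would, in place of code of your own. Each camera call takes 0.05 s, during which the arm holds its last target.

## Working session

There is one attempt and no reset: what is moved stays moved. The work goes in short steps, Python scripts to look and compute and a shell command to move; the robot and the scene stay as the last step left them, time stands still between calls to the robot, and variables do not carry over. Pictures are saved under pics/ and viewed, and the job is handed in when it is done.

```bash
mkdir -p pics
cat > h.py <<'E'
import numpy as np, cv2
from workcell import bot
from scipy.spatial.transform import Rotation as Ro
def K(f):
    h=f["pixels"].shape[0]; return h/2/np.tan(np.radians(f["vertical_fov"])/2)
def proj(f,X):
    c=np.asarray(f["R"])@np.asarray(X,float)+np.asarray(f["t"]); k=K(f)
    return np.array([f["cx"]+k*c[0]/c[2], f["cy"]+k*c[1]/c[2]])
def ray(f,p):
    R=np.asarray(f["R"]);t=np.asarray(f["t"]);k=K(f)
    d=R.T@np.array([(p[0]-f["cx"])/k,(p[1]-f["cy"])/k,1]); return -R.T@t,d
def atz(f,p,z):
    o,d=ray(f,p); return o+d*(z-o[2])/d[2]
E
python3 - <<'E'
from h import *
s=bot.observe()
for k,v in s.items(): print(k,np.round(v,4))
print(bot.grasp_offset)
for n in ("scene","top","wrist"):
    f=bot.grab_frame(n); cv2.imwrite(f"pics/a_{n}.png",f["pixels"]); print(n,f["vertical_fov"],f["cx"],f["cy"],np.round(f["R"],3).tolist(),np.round(f["t"],3), np.round(-np.asarray(f["R"]).T@f["t"],3))
    if n!="wrist":
        for th in ("bevel","ref_board","new_board","vial_0","vial_1","swab_box","grip","lever_pad","blade","ref_top"):
            r=bot.trace(f,th)
            print(n,th,[(round(q["score"],2),np.round(q["point"]).tolist(),int(q["region"].sum()), np.round(atz(f,q["point"],0.02),3).tolist()) for q in r[:4]])
E
```

```text
clock 0.0
qpos [-1.1892  0.522  -0.0363  1.6     0.0212  1.0211 -0.1128]
qd [-0.0007 -0.0008  0.0001 -0.0016 -0.0009 -0.0015  0.0002]
joint_efforts [-5.00000e-04 -9.27133e+01  1.97950e+00 -3.69946e+01  1.78000e-02
  8.30000e-03  0.00000e+00]
position [0.2727 0.562  0.2308]
tool_rot [-3.1405e+00  1.0000e-04  2.6898e+00]
force [-0.2182 -0.2938  0.1101]
moment [-0.0348 -0.0296 -0.0213]
grip_width 0.0853
0.0187
scene 44.891304279657334 251.11444770780918 189.21698864067943 [[0.901, -0.434, 0.02], [-0.215, -0.485, -0.848], [0.377, 0.759, -0.53]] [-0.459  0.258  0.814] [ 0.162 -0.692  0.659]
scene bevel [(0.95, [262.0, 257.0], 1706, [0.52, -0.029, 0.02])]
scene ref_board [(0.97, [352.0, 256.0], 1845, [0.697, -0.105, 0.02])]
scene new_board [(0.83, [301.0, 221.0], 776, [0.663, 0.049, 0.02])]
scene vial_0 [(0.58, [213.0, 236.0], 153, [0.453, 0.081, 0.02]), (0.54, [207.0, 213.0], 132, [0.474, 0.169, 0.02])]
scene vial_1 [(0.58, [213.0, 236.0], 153, [0.453, 0.081, 0.02]), (0.54, [207.0, 213.0], 132, [0.474, 0.169, 0.02])]
scene swab_box [(0.94, [312.0, 193.0], 814, [0.754, 0.143, 0.02])]
scene
[... 1060 characters left out ...]
.15, [354.0, 137.0], 1124, [0.7, -0.138, 0.02])]
top swab_box [(0.85, [253.0, 125.0], 998, [0.728, 0.117, 0.02]), (0.19, [315.0, 208.0], 1070, [0.521, -0.04, 0.02])]
top grip [(0.83, [116.0, 136.0], 862, [0.698, 0.46, 0.02]), (0.74, [317.0, 210.0], 1085, [0.517, -0.045, 0.02])]
top lever_pad [(0.59, [314.0, 205.0], 165, [0.527, -0.037, 0.02]), (0.49, [121.0, 131.0], 167, [0.71, 0.448, 0.02])]
top blade [(0.71, [319.0, 176.0], 294, [0.602, -0.049, 0.02])]
top ref_top [(0.82, [350.0, 135.0], 1108, [0.704, -0.126, 0.02])]
wrist 67.79703169956049 258.5533391281849 190.71399870340338 [[0.436, 0.9, -0.001], [0.853, -0.414, 0.318], [0.285, -0.139, -0.948]] [-0.625 -0.041  0.381] [0.199 0.598 0.374]
```

Run:
```python
import cv2
a=cv2.imread("pics/a_scene.png")[140:330,180:440]; cv2.imwrite("pics/b1.png",cv2.resize(a,None,fx=3,fy=3,interpolation=cv2.INTER_CUBIC))
a=cv2.imread("pics/a_top.png")[80:270,210:410]; cv2.imwrite("pics/b2.png",cv2.resize(a,None,fx=3,fy=3,interpolation=cv2.INTER_CUBIC))
```

```text
(no output)
```

View pics/b1.png

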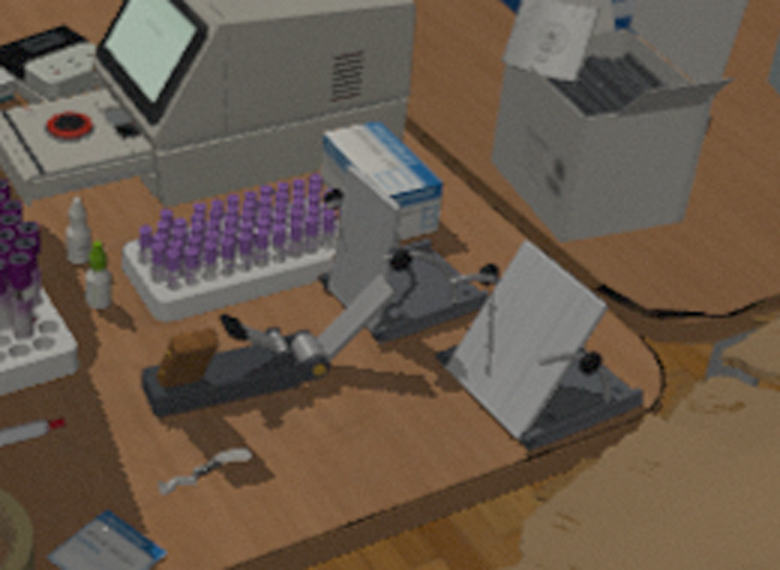

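View pics/b2.png

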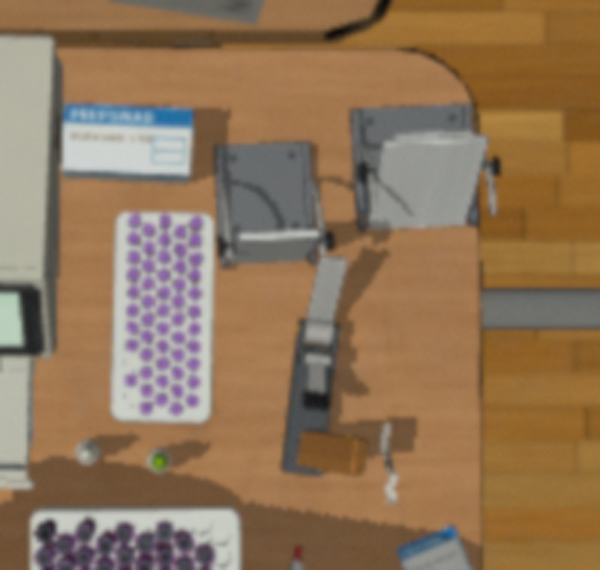

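View pics/a_top.png

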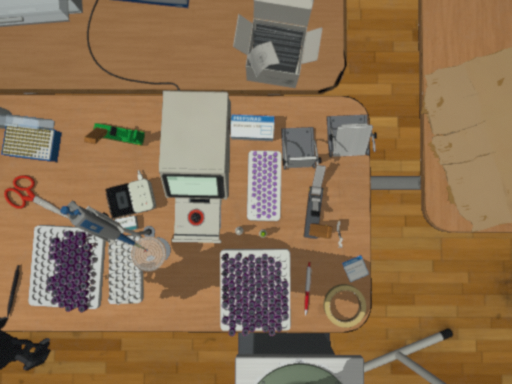

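Run:
```python
import cv2
def crop(n,x0,x1,y0,y1,s,o):
    a=cv2.imread(f"pics/a_{n}.png")[y0:y1,x0:x1]; a=cv2.resize(a,None,fx=s,fy=s,interpolation=cv2.INTER_CUBIC)
    a=cv2.convertScaleAbs(a,alpha=1.3,beta=15)
    for x in range(x0,x1,10):
        cv2.line(a,((x-x0)*s,0),((x-x0)*s,6),(0,0,255),1); cv2.putText(a,str(x),((x-x0)*s,18),0,.4,(0,0,255),1)
    for y in range(y0,y1,10):
        cv2.line(a,(0,(y-y0)*s),(6,(y-y0)*s),(0,0,255),1); cv2.putText(a,str(y),(8,(y-y0)*s+4),0,.4,(0,0,255),1)
    cv2.imwrite(f"pics/{o}.png",a)
crop("scene",225,320,225,285,8,"c1")
crop("scene",285,400,180,295,5,"c2")
crop("top",295,345,155,245,6,"c3")
crop("top",275,385,105,175,7,"c4")
```

```text
(no output)
```

View pics/c1.png

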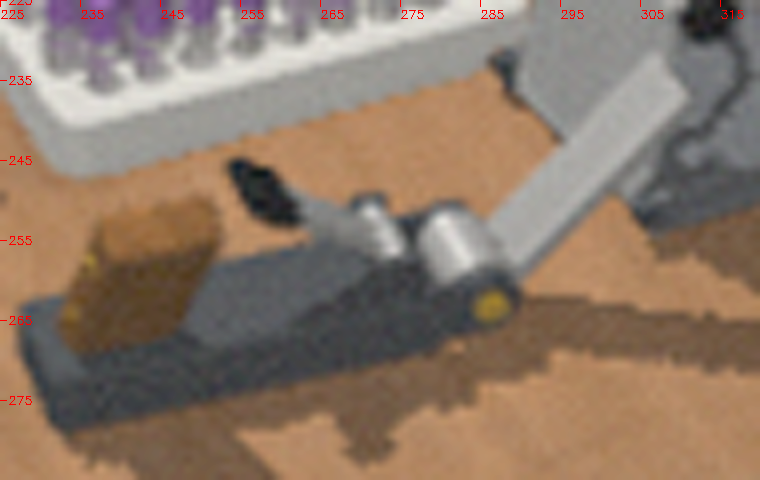

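View pics/c2.png

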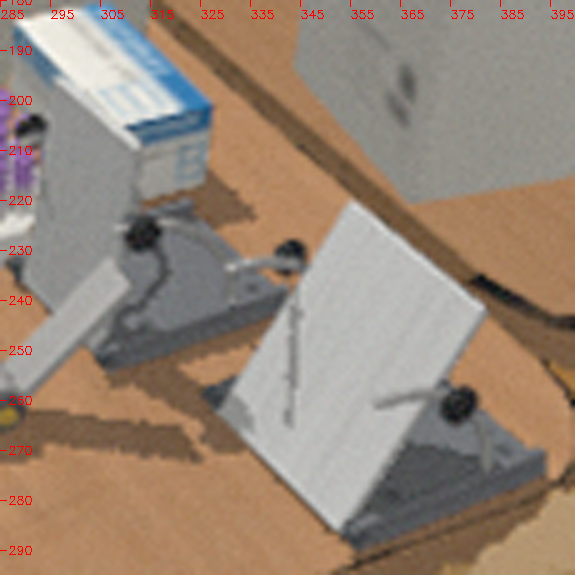

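View pics/c3.png

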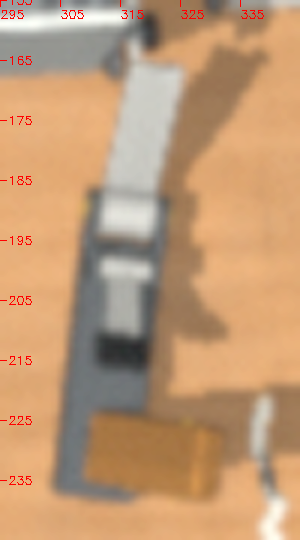

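View pics/c4.png

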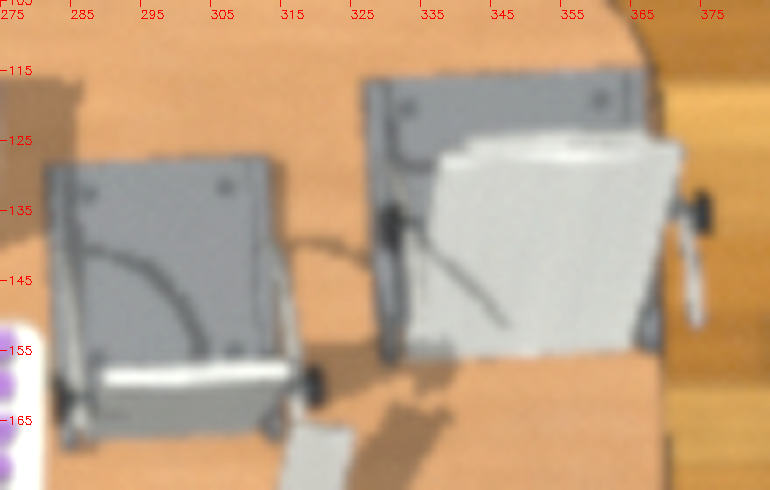

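```bash
cat >> h.py <<'E'
from scipy.optimize import least_squares
def base(p): return np.array([[np.cos(p[2]),-np.sin(p[2]),0,p[0]],[np.sin(p[2]),np.cos(p[2]),0,p[1]],[0,0,1,0],[0,0,0,1]])
def hinge(z,a): # lean a: z axis tilts to +x
    c,s=np.cos(a),np.sin(a); return np.array([[c,0,s,0],[0,1,0,0],[-s,0,c,z],[0,0,0,1.]])
def ap(T,v): return (T@np.r_[v,1])[:3]
def board(p,v): return ap(base(p)@hinge(.009,p[3]),v)
def gauge(p,v,part): return ap(base(p)@(hinge(.014,p[3]) if part else np.eye(4)),v)
def fit(fun,obs,p0,show=True):
    r=lambda p: np.concatenate([proj(f,fun(p,*a))-np.array(px)+0.4*0 for f,a,px in obs])
    o=least_squares(r,p0,loss="soft_l1")
    if show:
        print(np.round(o.x,4),"deg",np.round(np.degrees(o.x[2:]),2)); print(np.round(r(o.x).reshape(-1,2),1).tolist())
    return o.x
E
cat > f1.py <<'E'
from h import *
S=bot.grab_frame("scene");T=bot.grab_frame("top")
h=-.4
def P(f,l): return [(f,a,(x+h,y+h)) for a,(x,y) in l]
w=.041
r=fit(board,P(S,[(([0,w,.105],),(355.4,220.4)),(([0,-w,.105],),(382.4,241.6)),(([0,w,-.005],),(329,261.6)),(([0,-w,-.005],),(353,286.4))])+
 P(T,[(([0,w,.105],),(337.9,127.4)),(([0,-w,.105],),(372.1,126.1)),(([0,w,-.005],),(332.9,156)),(([0,-w,-.005],),(366.4,155))]),[.67,-.12,0,.4])
w=.031
n=fit(board,P(S,[(([0,w,.105],),(287,186)),(([0,-w,.105],),(313,210)),(([0,-w,-.005],),(305,249)),(([0,w,-.005],),(289,234))])+
 P(T,[(([0,w,.105],),(289.3,159.3)),(([0,-w,.105],),(316.4,158.1)),(([0,w,-.005],),(287.1,167.9)),(([0,-w,-.005],),(314.3,167.9))]),[.64,0,0,.1])
g=fit(gauge,P(S,[(([-.12,-.017,0],0),(233.5,279)),(([-.12,.017,.02],0),(227.5,263.1)),(([0,-.018,.014],0),(286.25,263.1)),(([.004,.011,.075],1),(307.2,231.5)),(([.004,-.011,.075],1),(311.2,237.1))])+
 P(T,[(([-.12,.017,.02],0),(303.7,236.2)),(([-.12,-.017,.02],0),(317.7,238.3)),(([0,0,.024],0),(316.3,191.2)),(([.004,.011,.075],1),(316.7,165.8)),(([.004,-.011,.075],1),(325.5,166.3))]),[.57,-.05,0,.6])
print(np.round(base(g)@np.array([-.098,-.022,.018+.038,1]),4), bot.observe()["clock"])
np.savez("p.npz",r=r,n=n,g=g)
E
python3 f1.py
```

```text
[ 0.6565 -0.126   0.0481  0.5468] deg [ 2.76 31.33]
[[0.5, -1.2], [0.6, -0.4], [-0.2, 0.5], [0.3, -0.2], [0.1, 0.3], [0.9, 0.1], [-0.2, 0.7], [-1.4, 0.3]]
[0.6243 0.0008 0.0609 0.0858] deg [3.49 4.91]
[[9.1, 8.2], [-0.3, -1.6], [-0.2, 1.5], [0.4, 1.3], [0.0, 0.5], [-0.1, 0.2], [-0.6, 0.4], [-3.3, -1.0]]
[ 0.5659 -0.0412 -0.112   0.7939] deg [-6.41 45.49]
[[-1.3, 0.7], [-0.2, -1.4], [0.8, -0.4], [0.3, -0.7], [0.8, -0.2], [0.3, 1.3], [-0.0, 0.8], [0.1, -1.0], [-0.2, -0.1], [0.1, 0.4]]
[ 0.4661 -0.0521  0.056   1.    ] 1.25
```

```bash
cat >> h.py <<'E'
def cur():
    s=bot.observe(); return np.array(s["position"]),Ro.from_euler("xyz",s["tool_rot"]).as_matrix(),s
def rows(p,R,note=""):
    """rotate first, then translate in the final orientation"""
    p0,R0,s=cur()
    rv=Ro.from_matrix(R0.T@R).as_rotvec(); d=R.T@(np.asarray(p)-p0)
    print(note,"turn frac",np.round(rv/2/np.pi,4),"deg",round(np.degrees(np.linalg.norm(rv)),1),"| shift frac(final axes)",np.round(d/.025,2),"mm",np.round(d*1e3,1))
def gripR(yaw):
    b=base([0,0,yaw])[:3,:3]; return b@np.array([[-1,0,0],[0,.8660254,.5],[0,.5,-.8660254]]).T
def gripP(g,back=0):
    b=base(g); R=gripR(g[2]); return ap(b,[-.098,-.022,.0561])+R[:,2]*(bot.grasp_offset-back)
E
python3 - <<'E'
from h import *
g=np.load("p.npz")["g"]
R=gripR(g[2]); print(np.round(R,3), gripP(g), gripP(g,.1))
rows(gripP(g,.1),R)
E
```

```text
[[-0.994  0.097  0.056]
 [ 0.112  0.861  0.497]
 [ 0.     0.5   -0.866]] [ 0.4671187  -0.04284933  0.03990533] [ 0.46153238 -0.09253628  0.12650787]
 turn frac [-0.0825  0.0142 -0.0529] deg 35.6 | shift frac(final axes) [-10.42 -23.91  -8.96] mm [-260.6 -597.6 -224.1]
```

```bash
python3 -m handwheel '[[0,0,0,-0.0206,0.0036,-0.0132],[0,0,0,-0.0206,0.0036,-0.0132],[0,0,0,-0.0206,0.0036,-0.0132],[0,0,0,-0.0206,0.0036,-0.0132],[-0.434,-0.913,-0.518,0,0,0],[-0.434,-0.913,-0.518,0,0,0],[-0.434,-0.913,-0.518,0,0,0],[-0.434,-0.913,-0.518,0,0,0]]' -1 30
python3 -m handwheel '[[-0.434,-0.913,-0.518,0,0,0],[-0.434,-0.913,-0.518,0,0,0],[-0.434,-0.913,-0.518,0,0,0],[-0.434,-0.913,-0.518,0,0,0],[-0.434,-0.913,-0.518,0,0,0],[-0.434,-0.913,-0.518,0,0,0],[-0.434,-0.913,-0.518,0,0,0],[-0.434,-0.913,-0.518,0,0,0]]'
```

```text
clock: 2.25
position: [0.3045, 0.4523, 0.2306]
tool_rot: [2.618, -0.001, 3.03]
force: [0.6, -0.2, -0.6]
grip_width: 0.0857
clock: 3.25
position: [0.3675, 0.2338, 0.229]
tool_rot: [2.618, -0.001, 3.029]
force: [0.0, -0.8, 0.2]
grip_width: 0.0856
```

```bash
python3 -m handwheel '[[-0.434,-0.913,-0.518,0,0,0],[-0.434,-0.913,-0.518,0,0,0],[-0.434,-0.913,-0.518,0,0,0],[-0.434,-0.913,-0.518,0,0,0],[-0.434,-0.913,-0.518,0,0,0],[-0.434,-0.913,-0.518,0,0,0],[-0.434,-0.913,-0.518,0,0,0],[-0.434,-0.913,-0.518,0,0,0]]'
python3 - <<'E'
from h import *
g=np.load("p.npz")["g"]
rows(gripP(g,.1),gripR(g[2])); print(np.round(cur()[2]["qpos"],2))
E
```

```text
clock: 4.25
position: [0.4302, 0.0154, 0.2273]
tool_rot: [2.619, -0.001, 3.029]
force: [-0.2, 1.0, 0.1]
grip_width: 0.0854
 turn frac [-0.0001 -0.0002 -0.0001] deg 0.1 | shift frac(final axes) [-1.73 -5.61  1.42] mm [ -43.2 -140.3   35.4]
[ 0.82  0.38 -0.76  2.09 -0.38  0.8   1.83]
```

```bash
python3 -m handwheel '[[-0.29,-0.935,0.237,0,0,0],[-0.29,-0.935,0.237,0,0,0],[-0.29,-0.935,0.237,0,0,0],[-0.29,-0.935,0.237,0,0,0],[-0.29,-0.935,0.237,0,0,0],[-0.29,-0.935,0.237,0,0,0],[0,0,0,0,0,0]]'
python3 - <<'E'
from h import *
d=np.load("p.npz");g=d["g"]
rows(gripP(g),gripR(g[2]))
f=bot.grab_frame("wrist"); a=f["pixels"].copy()
print(np.round(-np.asarray(f["R"]).T@f["t"],3))
cv2.imwrite("pics/w1raw.png",a)
a=cv2.resize(a,None,fx=1.5,fy=1.5)
for v,pt in [([-.12,-.017,0],0),([-.12,.017,.02],0),([0,-.018,.014],0),([.004,.011,.075],1),([.004,-.011,.075],1),([-.098,0,.018],0),([-.098,-.022,.0561],0),([-.098,-.036,.0803],0),([-.066,0,.058],0)]:
    q=proj(f,gauge(g,v,pt)); cv2.circle(a,tuple(int(round(c*1.5)) for c in q),4,(0,0,255),1)
for b,w in ((d["r"],.041),(d["n"],.031)):
    for y in(w,-w):
        for z in (-.005,.105):
            q=proj(f,board(b,[0,y,z])); cv2.circle(a,tuple(int(round(c*1.5)) for c in q),4,(255,0,0),1)
cv2.imwrite("pics/w1.png",a)
E
```

```text
clock: 5.12
position: [0.4613, -0.0922, 0.1255]
tool_rot: [2.618, -0.003, 3.028]
force: [-1.0, 0.2, 0.2]
grip_width: 0.0852
 turn frac [ 0.     -0.0003 -0.0004] deg 0.2 | shift frac(final axes) [-0.01  0.01  3.96] mm [-0.2  0.2 98.9]
[ 0.372 -0.154  0.249]
```

View pics/w1.png

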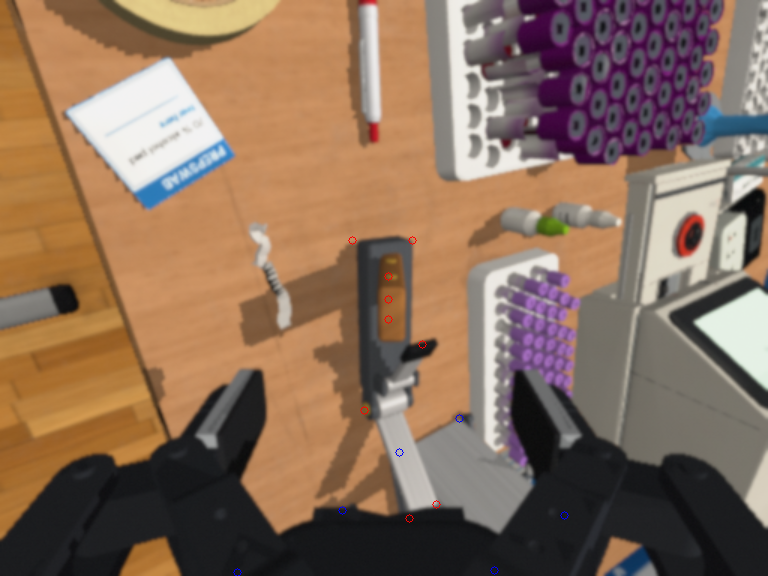

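```bash
python3 -m handwheel '[[0,0.03,0.8,0,0,0],[0,0.03,0.8,0,0,0],[0,0,0.8,0,0,0],[0,0,0.8,0,0,0],[0,0,0.76,0,0,0],[0,0,0,0,0,0]]'
python3 -m handwheel '[[0,0,0,0,0,0],[0,0,0,0,0,0],[0,0,0,0,0,0],[0,0,0,0,0,0],[0,0,0,0,0,0],[0,0,0,0,0,0]]' 1 40
python3 - <<'E'
from h import *
d=np.load("p.npz");g=d["g"]
rows(gripP(g),gripR(g[2]))
for n in ("scene","wrist"):
    f=bot.grab_frame(n); a=f["pixels"]; cv2.imwrite(f"pics/d_{n}.png",a)
a=cv2.imread("pics/d_scene.png")[170:300,200:400]; cv2.imwrite("pics/d1.png",cv2.resize(a,None,fx=3.8,fy=3.8,interpolation=cv2.INTER_CUBIC))
E
```

```text
clock: 5.92
position: [0.4665, -0.0397, 0.0416]
tool_rot: [2.618, -0.002, 3.032]
force: [-0.4, -0.6, -0.3]
grip_width: 0.0855
clock: 6.68
position: [0.4669, -0.0412, 0.0413]
tool_rot: [2.619, -0.002, 3.03]
force: [-1.3, -4.1, 3.9]
grip_width: 0.0138
 turn frac [-0.0001 -0.0002 -0.0002] deg 0.1 | shift frac(final axes) [-0.02 -0.09  0.02] mm [-0.4 -2.2  0.4]
```

View pics/d1.png

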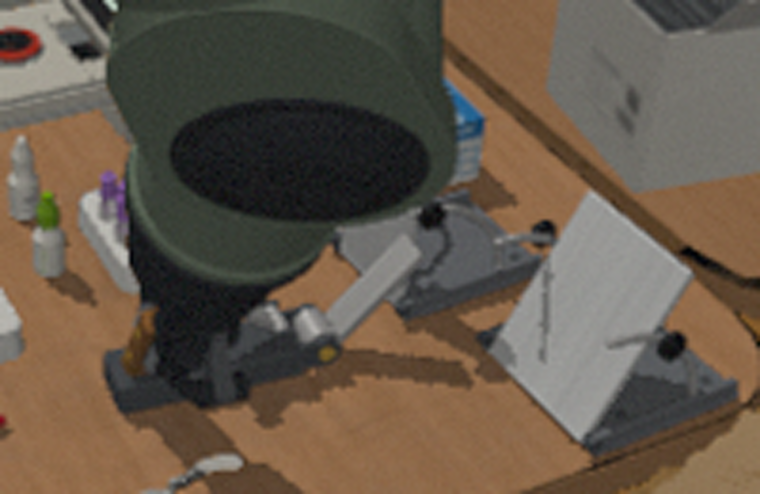

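View pics/d_wrist.png

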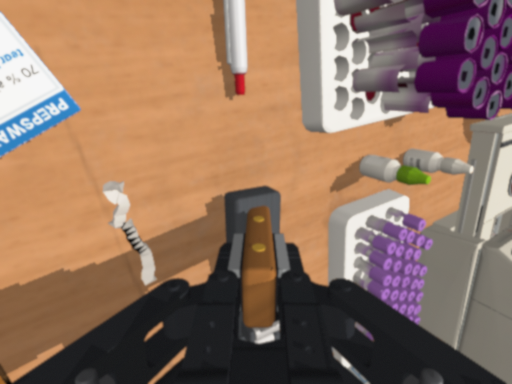

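```bash
cat >> h.py <<'E'
def held():  # gauge pose (x,y,yaw,z) from tool and saved relation
    p,R,s=cur(); T=np.eye(4);T[:3,:3]=R;T[:3,3]=p; return T@np.load("c.npy")
def goto(x,y,z,yaw,note=""):
    C=np.load("c.npy"); G=base([x,y,yaw]); G[2,3]=z; T=G@np.linalg.inv(C); rows(T[:3,3],T[:3,:3],note)
E
python3 - <<'E'
from h import *
g=np.load("p.npz")["g"]; p,R,s=cur()
T=np.eye(4);T[:3,:3]=R;T[:3,3]=p
# use measured tool yaw for the gauge
G=base([g[0]+.0003,g[1]+.0025,g[2]]); 
C=np.linalg.inv(T)@G
C[:3,:3]=gripR(0).T
C[:3,3]=R.T@(G[:3,3]-p)
np.save("c.npy",C); print(np.round(held(),4))
goto(g[0],g[1]+.0025,.05,g[2],"lift")
rr=np.load("p.npz")["r"]; ps=.045
b=base([rr[0],rr[1],ps])
for dx in(-.06,-.0345,-.0087):
  q=ap(b,[dx,0,0]); goto(q[0],q[1],.05,ps,f"pre{dx} {q}")
S=bot.grab_frame("top"); print([np.round(atz(S,q,.005),3) for q in ((338.3,222.5),(340,245))])
E
```

```text
[[ 9.937e-01  1.117e-01  1.700e-03  5.662e-01]
 [-1.117e-01  9.937e-01  5.000e-04 -3.870e-02]
 [-1.600e-03 -7.000e-04  1.000e+00 -0.000e+00]
 [ 0.000e+00  0.000e+00  0.000e+00  1.000e+00]]
lift turn frac [-0.0001 -0.0002 -0.0001] deg 0.1 | shift frac(final axes) [ 0.01  0.99 -1.73] mm [  0.4  24.9 -43.2]
pre-0.06 [ 0.5965962 -0.1287353  0.       ] turn frac [-0.0001  0.0123 -0.0218] deg 9.0 | shift frac(final axes) [-1.09 -2.71 -3.86] mm [-27.1 -67.6 -96.6]
pre-0.0345 [ 0.62207038 -0.12758818  0.        ] turn frac [-0.0001  0.0123 -0.0218] deg 9.0 | shift frac(final axes) [-2.11 -2.71 -3.86] mm [-52.6 -67.6 -96.6]
pre-0.0087 [ 0.64784426 -0.12642758  0.        ] turn frac [-0.0001  0.0123 -0.0218] deg 9.0 | shift frac(final axes) [-3.14 -2.71 -3.86] mm [-78.4 -67.6 -96.6]
[array([ 0.485, -0.1  ,  0.005]), array([ 0.428, -0.104,  0.005])]
```

```bash
python3 -m handwheel '[[0,0.5,-0.865,0,0,0],[0,0.5,-0.865,0,0,0],[0,0,0,0,0.0062,-0.0109],[0,0,0,0,0.0062,-0.0109],[-0.272,-0.925,-0.533,0,0,0],[-0.272,-0.925,-0.533,0,0,0],[-0.272,-0.925,-0.533,0,0,0],[-0.272,-0.925,-0.533,0,0,0]]'
python3 -m handwheel '[[0,0,0,0,0,0]]'
python3 - <<'E'
from h import *
rr=np.load("p.npz")["r"]; ps=.045; print(np.round(held(),4))
b=base([rr[0],rr[1],ps])
for dx,z in((-.0345,.05),(-.0345,.003),(-.0345,0)):
  q=ap(b,[dx,0,0]); goto(q[0],q[1],z,ps,f"{dx} {z}")
for n in ("scene","wrist","top"):
    f=bot.grab_frame(n); a=f["pixels"]; cv2.imwrite(f"pics/e_{n}.png",a)
a=cv2.imread("pics/e_scene.png")[170:300,240:420]; a=cv2.resize(a,None,fx=4,fy=4,interpolation=cv2.INTER_CUBIC)
t=cv2.imread("pics/e_top.png")[105:255,290:390]; t=cv2.resize(t,None,fx=4,fy=4,interpolation=cv2.INTER_CUBIC)
cv2.imwrite("pics/e1.png",a);cv2.imwrite("pics/e2.png",t)
E
```

```text
clock: 7.82
position: [0.4989, -0.1471, 0.0907]
tool_rot: [2.618, -0.001, -3.096]
force: [0.5, 0.5, -5.9]
grip_width: 0.0132
clock: 7.95
position: [0.4992, -0.1483, 0.0904]
tool_rot: [2.619, -0.001, -3.098]
force: [-1.2, 0.6, -6.4]
grip_width: 0.0133
[[ 0.9991 -0.0432  0.001   0.597 ]
 [ 0.0432  0.9991  0.0012 -0.1305]
 [-0.001  -0.0011  1.      0.0491]
 [ 0.      0.      0.      1.    ]]
-0.0345 0.05 turn frac [-0.0002 -0.     -0.0003] deg 0.1 | shift frac(final axes) [-1.01  0.07  0.  ] mm [-25.2   1.8   0.1]
-0.0345 0.003 turn frac [-0.0002 -0.     -0.0003] deg 0.1 | shift frac(final axes) [-1.01 -0.87  1.63] mm [-25.2 -21.7  40.8]
-0.0345 0 turn frac [-0.0002 -0.     -0.0003] deg 0.1 | shift frac(final axes) [-1.01 -0.93  1.74] mm [-25.2 -23.2  43.4]
```

View pics/e1.png

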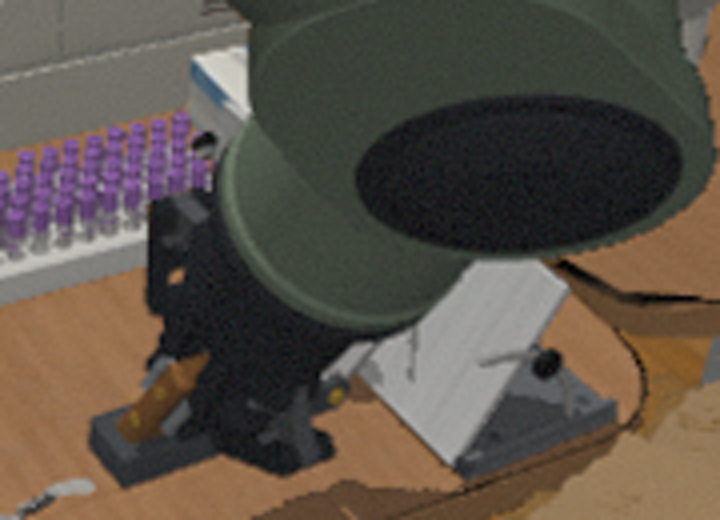

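View pics/e2.png

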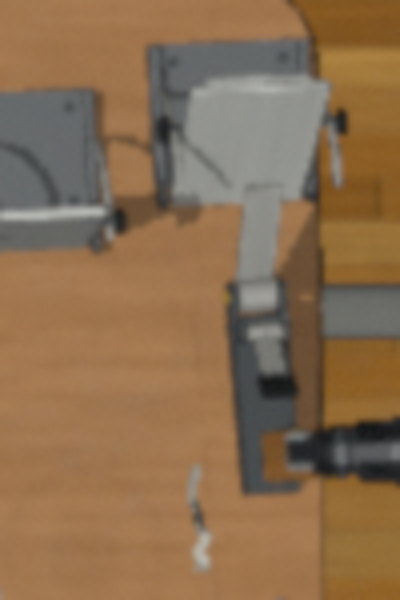

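View pics/e_wrist.png

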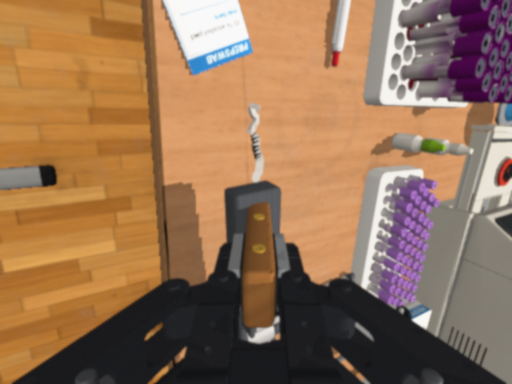

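```bash
python3 -m handwheel '[[-0.45,0.035,0,0,0,0],[-0.45,0.035,0,0,0,0],[0,-0.235,0.407,0,0,0],[0,-0.235,0.407,0,0,0],[0,-0.235,0.407,0,0,0],[0,-0.235,0.407,0,0,0],[0,0,0,0,0,0]]'
python3 - <<'E'
from h import *
d=np.load("p.npz"); rr=d["r"]; ps=.045; H=held(); print(np.round(H,4))
b=base([rr[0],rr[1],ps])
print("in board base frame",np.round(np.linalg.inv(b)@H[:,3],4))
q=ap(b,[-.0087,0,0]); goto(q[0],q[1],0,ps)
f=bot.grab_frame("top"); s=bot.grab_frame("scene")
def dr(f,x0,x1,y0,y1,k,o):
    a=cv2.resize(f["pixels"][y0:y1,x0:x1],None,fx=k,fy=k,interpolation=cv2.INTER_CUBIC)
    def pt(X,c):
        q=proj(f,X); cv2.circle(a,(int((q[0]-x0+.5)*k),int((q[1]-y0+.5)*k)),3,c,1)
    for v in([-.12,.017,.02],[-.12,-.017,.02],[0,0,.024],[0,.011,.024],[0,-.011,.024],[0,-.018,.014]): pt(ap(H,v),(0,0,255))
    for y in(.041,0,-.041):
        for z in (-.005,.105): pt(board(rr,[0,y,z]),(255,0,0))
    cv2.imwrite(o,a)
dr(f,290,390,105,255,4,"pics/f2.png"); dr(s,260,420,180,300,5,"pics/f1.png")
E
```

```text
clock: 8.98
position: [0.5213, -0.1435, 0.0444]
tool_rot: [2.617, -0.001, -3.096]
force: [-0.1, -0.6, -5.0]
grip_width: 0.0133
[[ 9.990e-01 -4.570e-02  1.200e-03  6.190e-01]
 [ 4.570e-02  9.990e-01 -6.000e-04 -1.254e-01]
 [-1.100e-03  6.000e-04  1.000e+00  3.100e-03]
 [ 0.000e+00  0.000e+00  0.000e+00  1.000e+00]]
in board base frame [-0.0374  0.0023  0.0031  1.    ]
 turn frac [ 0.0001 -0.0002  0.    ] deg 0.1 | shift frac(final axes) [-1.15 -0.14  0.07] mm [-28.7  -3.5   1.7]
```

View pics/f1.png

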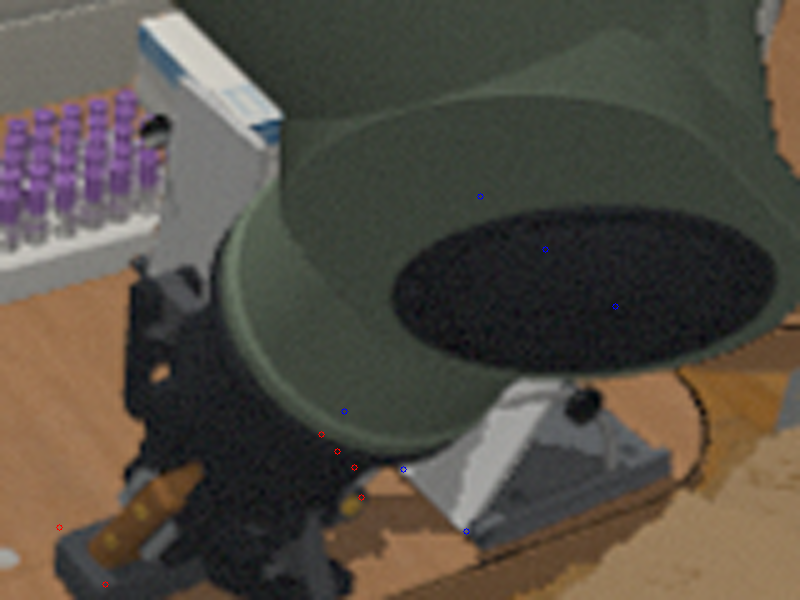

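View pics/f2.png

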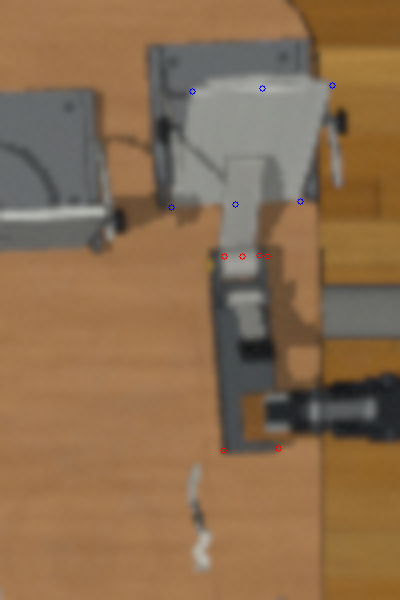

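```bash
python3 -m handwheel '[[0,-0.06,0.104,0,0,0],[0,0,0,0,0,0],[0,0,0,0,0,0]]'; python3 -m handwheel '[[-0.2,0,0,0,0,0],[-0.2,0,0,0,0,0],[-0.2,0,0,0,0,0],[-0.2,0,0,0,0,0],[-0.2,0,0,0,0,0],[0,0,0,0,0,0],[0,0,0,0,0,0]]'
```

```text
clock: 9.45
position: [0.5215, -0.1437, 0.0426]
tool_rot: [2.618, -0.0, -3.096]
force: [-4.8, -0.3, 4.8]
grip_width: 0.0134
clock: 10.32
position: [0.5468, -0.1424, 0.0424]
tool_rot: [2.618, 0.0, -3.096]
force: [-1.8, 2.4, 3.9]
grip_width: 0.0137
```

```bash
python3 -m handwheel '[[-0.08,0.01,-0.017,0,0,0],[0,0,0,0,0,0],[0,0,0,0,0,0]]'; python3 -m handwheel '[[-0.06,0,0,0,0,0],[0,0,0,0,0,0],[0,0,0,0,0,0]]'
python3 - <<'E'
from h import *
d=np.load("p.npz"); rr=d["r"]; H=held()
b=base([rr[0],rr[1],.045]); print(np.round(np.linalg.inv(b)@H[:,3],4))
f=bot.grab_frame("top");cv2.imwrite("pics/g2.png",cv2.resize(f["pixels"][105:225,300:380],None,fx=6,fy=6,interpolation=cv2.INTER_CUBIC)[:600])
s=bot.grab_frame("scene");cv2.imwrite("pics/g1.png",cv2.resize(s["pixels"][210:310,280:400],None,fx=6,fy=6,interpolation=cv2.INTER_CUBIC))
E
```

```text
clock: 10.7
position: [0.5482, -0.1425, 0.0427]
tool_rot: [2.618, -0.001, -3.096]
force: [-4.9, 0.5, 4.8]
grip_width: 0.0136
clock: 11.08
position: [0.5496, -0.1425, 0.0426]
tool_rot: [2.618, -0.001, -3.096]
force: [-5.5, 0.0, 6.6]
grip_width: 0.0135
[-0.0092  0.002   0.0013  1.    ]
```

View pics/g2.png

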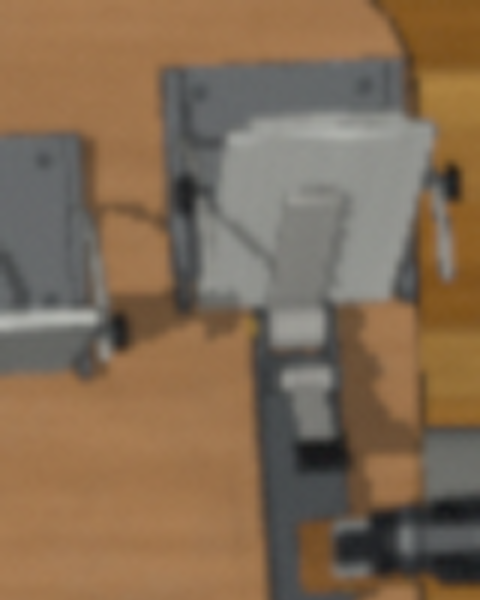

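View pics/g1.png

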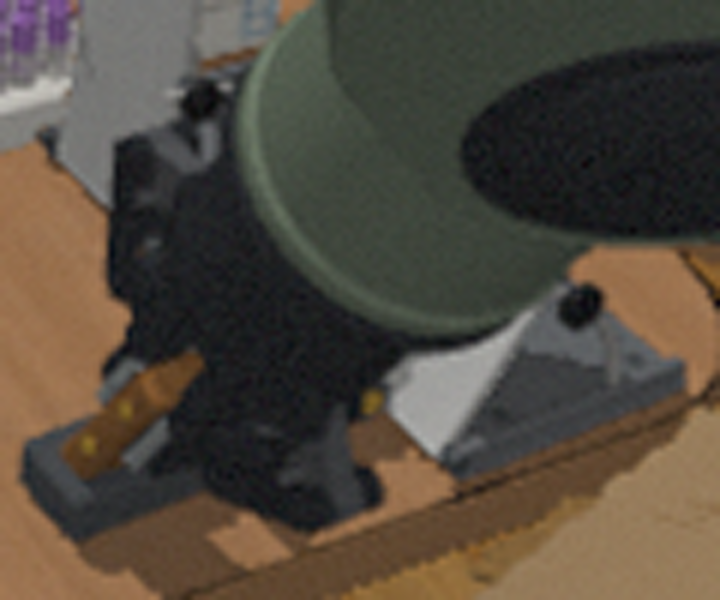

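```bash
python3 -m handwheel '[[-0.06,0,0,0,0,0],[0,0,0,0,0,0],[0,0,0,0,0,0]]'; python3 -m handwheel '[[-0.06,0,0,0,0,0],[0,0,0,0,0,0],[0,0,0,0,0,0]]'
```

```text
clock: 11.55
position: [0.5511, -0.1424, 0.0427]
tool_rot: [2.618, -0.001, -3.096]
force: [-4.5, 0.8, 6.3]
grip_width: 0.0135
clock: 11.92
position: [0.5519, -0.1424, 0.0426]
tool_rot: [2.618, -0.002, -3.095]
force: [-10.6, 0.0, 10.2]
grip_width: 0.0137
```

```bash
python3 -m handwheel '[[-0.04,0,0,0,0,0],[0,0,0,0,0,0],[0,0,0,0,0,0]]'
python3 - <<'E'
from h import *
d=np.load("p.npz"); rr=d["r"]; H=held()
b=base([rr[0],rr[1],.045]); print(np.round(np.linalg.inv(b)@H[:,3],4))
f=bot.grab_frame("top");cv2.imwrite("pics/h2.png",cv2.resize(f["pixels"][105:205,310:380],None,fx=6,fy=6,interpolation=cv2.INTER_CUBIC)[:600])
E
```

```text
clock: 12.3
position: [0.5519, -0.1425, 0.0427]
tool_rot: [2.618, -0.004, -3.095]
force: [-18.4, -2.6, 16.5]
grip_width: 0.0131
[-0.007   0.002   0.0011  1.    ]
```

View pics/h2.png

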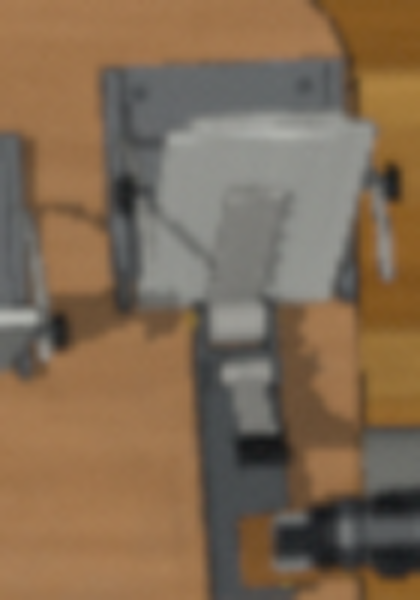

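```bash
python3 -m handwheel '[[0.05,0,0,0,0,0],[0,0,0,0,0,0]]'; python3 -m handwheel '[[0,0,0,0,0,0],[0,0,0,0,0,0],[0,0,0,0,0,0],[0,0,0,0,0,0]]' -1
python3 - <<'E'
from h import *
H=held();print(np.round(H,4)); np.save("Href.npy",H)
f=bot.grab_frame("top");cv2.imwrite("pics/i2.png",cv2.resize(f["pixels"][105:205,310:380],None,fx=6,fy=6,interpolation=cv2.INTER_CUBIC)[:600])
q=bot.trace(f,"lever_pad"); print([(r["score"],r["point"],np.round(np.linalg.inv(H)@np.r_[atz(f,r["point"],.056),1],4)) for r in q[:2]])
print(np.round(np.linalg.inv(H)@np.r_[atz(f,(310+260/6-.4,105+448/6-.4),.056),1],4))
print(np.round(np.linalg.inv(H)@np.r_[atz(f,(310+239/6-.4,105+321/6-.4),.024),1],4),"knuckle")
E
```

```text
clock: 12.6
position: [0.5518, -0.1424, 0.0426]
tool_rot: [2.618, -0.002, -3.095]
force: [-7.6, -0.7, 8.3]
grip_width: 0.0135
clock: 13.1
position: [0.5527, -0.1424, 0.0425]
tool_rot: [2.618, -0.001, -3.096]
force: [0.4, 0.6, 0.3]
grip_width: 0.0844
[[ 9.990e-01 -4.560e-02  6.000e-04  6.505e-01]
 [ 4.560e-02  9.990e-01  4.000e-04 -1.244e-01]
 [-6.000e-04 -3.000e-04  1.000e+00  1.200e-03]
 [ 0.000e+00  0.000e+00  0.000e+00  1.000e+00]]
[(0.57, [351.5, 173.5], array([-0.0461,  0.0034,  0.0547,  1.    ])), (0.53, [117.4, 132.3], array([0.0771, 0.5664, 0.055 , 1.    ]))]
[-6.02e-02  6.00e-04  5.47e-02  1.00e+00]
[-5.10e-03 -1.00e-04  2.28e-02  1.00e+00] knuckle
```

View pics/i2.png

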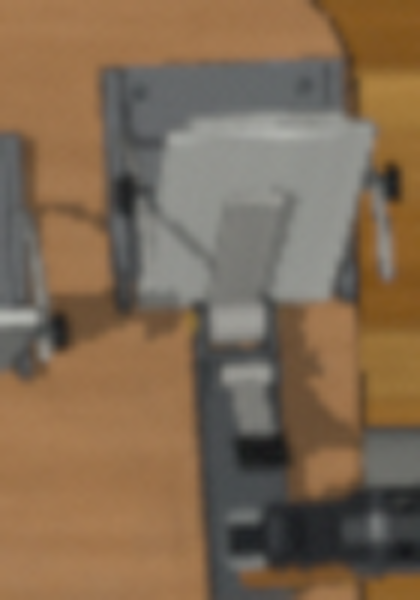

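Run:
```python
from h import *
f=bot.grab_frame("top");s=bot.grab_frame("scene")
a=cv2.imread("pics/h2.png")[60:500]; b=cv2.resize(f["pixels"][105:205,310:380],None,fx=6,fy=6,interpolation=cv2.INTER_CUBIC)[60:500]
cv2.imwrite("pics/j.png",cv2.convertScaleAbs(np.hstack([a[:,:390],b[:,:390]]),alpha=1.3))
cv2.imwrite("pics/j1.png",cv2.resize(s["pixels"][200:300,270:400],None,fx=6,fy=6,interpolation=cv2.INTER_CUBIC))
```

```text
(no output)
```

View pics/j.png

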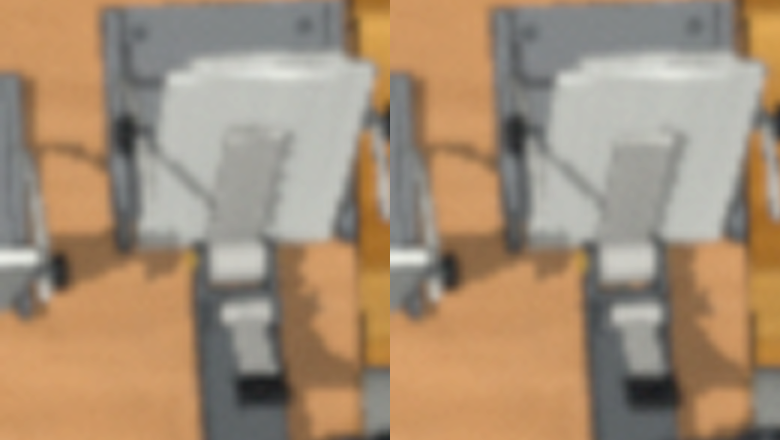

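View pics/j1.png

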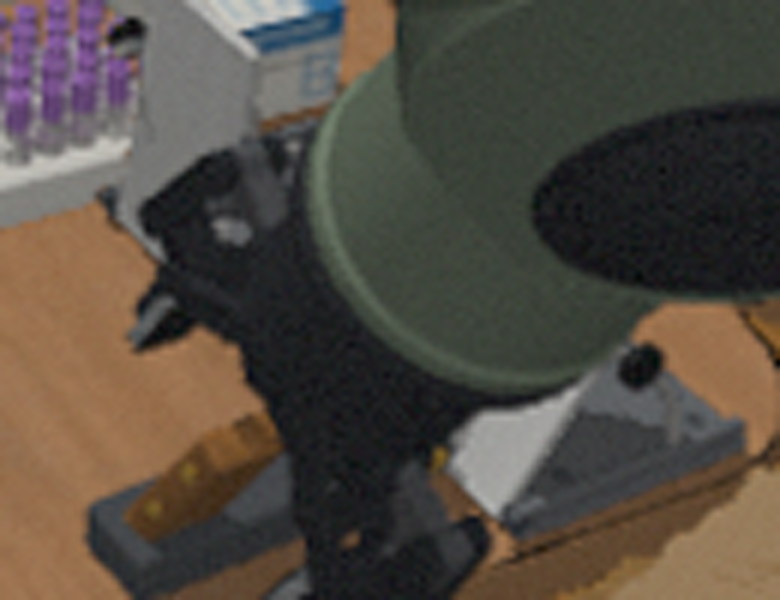

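```bash
python3 -m handwheel '[[0,0,-0.9,0,0,0],[0,0,-0.9,0,0,0],[0,0,-0.9,0,0,0],[0,0,-0.9,0,0,0],[0,0,-0.9,0,0,0]]'
cat >> h.py <<'E'
def vert(H,v,note=""):  # vertical tool, TCP at gauge point v
    yaw=np.arctan2(H[1,0],H[0,0]); R=base([0,0,yaw])[:3,:3]@np.array([[-1,0,0],[0,1,0],[0,0,-1.]]).T
    rows(ap(H,v),R,note)
E
python3 - <<'E'
from h import *
H=np.load("Href.npy"); H[2,3]=0
vert(H,[-.01,0,.13],"above blade")
S=bot.grab_frame("scene");T=bot.grab_frame("top")
for n,f in(("S",S),("T",T)): cv2.imwrite(f"pics/k{n}.png",f["pixels"])
cv2.imwrite("pics/k1.png",cv2.resize(S["pixels"][200:300,270:400],None,fx=6,fy=6,interpolation=cv2.INTER_CUBIC))
E
```

```text
clock: 13.92
position: [0.5553, -0.1989, 0.1406]
tool_rot: [2.618, -0.001, -3.096]
force: [0.1, -0.5, -0.2]
grip_width: 0.0852
above blade turn frac [ 0.0833 -0.0001 -0.    ] deg 30.0 | shift frac(final axes) [-3.54  2.81  0.43] mm [-88.6  70.2  10.6]
```

View pics/k1.png

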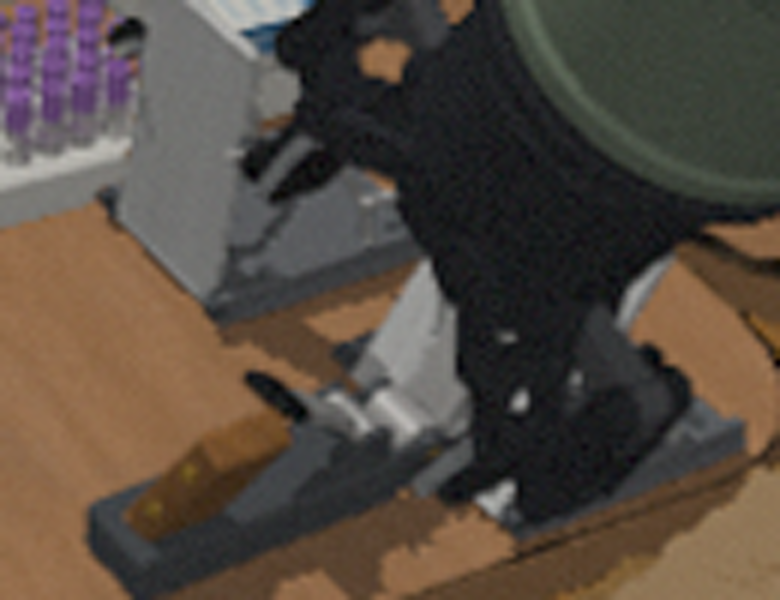

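```bash
python3 -m handwheel '[[0,0,0,0.0278,0,0],[0,0,0,0.0278,0,0],[0,0,0,0.0278,0,0],[-0.885,0.7,0.1,0,0,0],[-0.885,0.7,0.1,0,0,0],[-0.885,0.7,0.1,0,0,0],[-0.885,0.7,0.1,0,0,0],[0,0,0,0,0,0]]' 1 30
python3 - <<'E'
from h import *
H=np.load("Href.npy"); H[2,3]=0
vert(H,[.005,0,.056])
for n in ("scene","top","wrist"): 
    f=bot.grab_frame(n); cv2.imwrite(f"pics/l_{n}.png",f["pixels"])
S=cv2.imread("pics/l_scene.png")
cv2.imwrite("pics/l1.png",cv2.resize(S[200:300,270:400],None,fx=6,fy=6,interpolation=cv2.INTER_CUBIC))
E
```

```text
clock: 15.02
position: [0.6412, -0.1219, 0.1288]
tool_rot: [3.141, -0.001, -3.093]
force: [-0.6, 0.4, 0.8]
grip_width: 0.0002
 turn frac [ 0.0001 -0.0002  0.0005] deg 0.2 | shift frac(final axes) [-0.57 -0.12  2.91] mm [-14.2  -2.9  72.8]
```

View pics/l1.png

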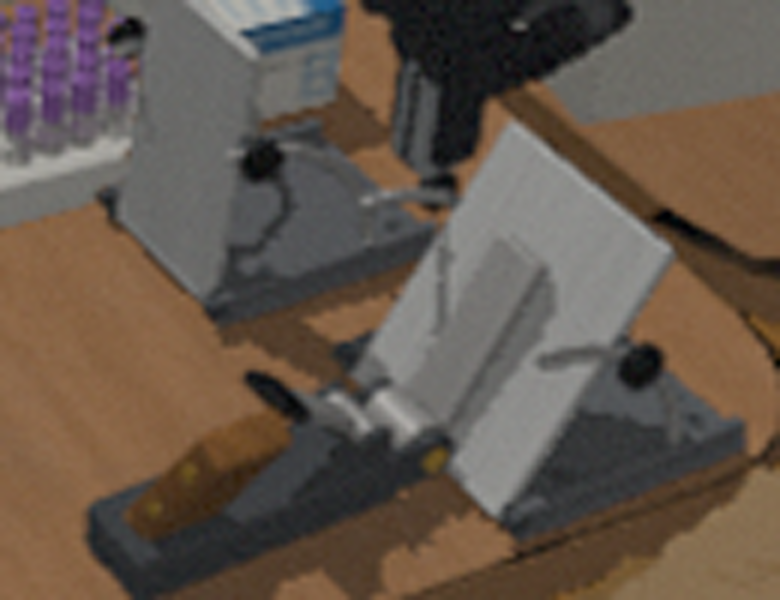

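View pics/l_wrist.png

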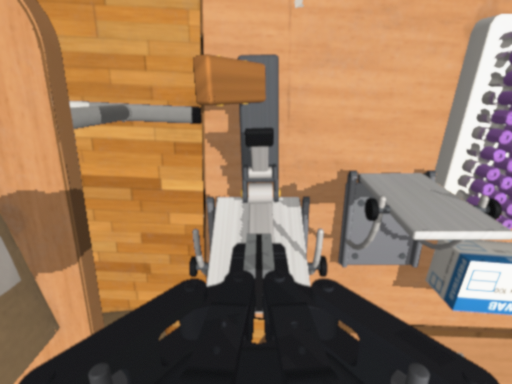

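```bash
python3 -m handwheel '[[-0.28,-0.06,0,0,0,0],[-0.28,-0.06,0,0,0,0],[0,0,0.97,0,0,0],[0,0,0.97,0,0,0],[0,0,0.97,0,0,0],[0,0,0,0,0,0],[0,0,0,0,0,0]]'
python3 -m handwheel '[[-0.1,0,0,0,0,0],[-0.1,0,0,0,0,0],[-0.1,0,0,0,0,0],[0,0,0,0,0,0],[0,0,0,0,0,0]]'
python3 - <<'E'
from h import *
H=np.load("Href.npy"); H[2,3]=0
print(np.round(np.linalg.inv(H)@np.r_[cur()[0],1],4))
for n in ("scene","top"): 
    f=bot.grab_frame(n); cv2.imwrite(f"pics/m_{n}.png",f["pixels"])
S=cv2.imread("pics/m_scene.png")
cv2.imwrite("pics/m1.png",cv2.resize(S[200:300,270:400],None,fx=6,fy=6,interpolation=cv2.INTER_CUBIC))
E
```

```text
clock: 16.05
position: [0.6552, -0.1272, 0.0581]
tool_rot: [-3.141, 0.0, -3.096]
force: [0.3, -0.3, 1.1]
grip_width: 0.0001
clock: 16.68
position: [0.662, -0.1266, 0.0571]
tool_rot: [-3.141, -0.001, -3.096]
force: [0.5, 0.4, 0.1]
grip_width: 0.0001
[ 0.0114 -0.0028  0.0571  1.    ]
```

View pics/m1.png

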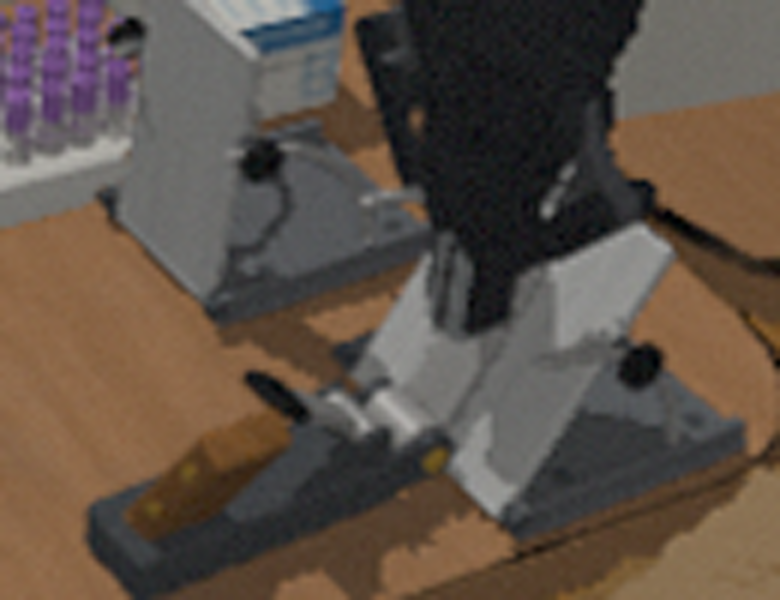

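```bash
for i in 1; do python3 -m handwheel '[[-0.06,0,0,0,0,0],[-0.06,0,0,0,0,0],[0,0,0,0,0,0],[0,0,0,0,0,0]]'; done; python3 -m handwheel '[[-0.06,0,0,0,0,0],[0,0,0,0,0,0],[0,0,0,0,0,0]]'; python3 -m handwheel '[[-0.06,0,0,0,0,0],[0,0,0,0,0,0],[0,0,0,0,0,0]]'
```

```text
clock: 17.27
position: [0.6651, -0.1265, 0.0571]
tool_rot: [-3.141, -0.001, -3.096]
force: [0.1, 0.3, 0.9]
grip_width: -0.0001
clock: 17.65
position: [0.6666, -0.1265, 0.0571]
tool_rot: [-3.141, -0.001, -3.096]
force: [-1.0, -0.4, 0.9]
grip_width: 0.0005
clock: 18.02
position: [0.6681, -0.1264, 0.0571]
tool_rot: [-3.141, -0.001, -3.096]
force: [-1.2, -0.3, 0.4]
grip_width: -0.0002
```

```bash
python3 -m handwheel '[[-0.04,0,0,0,0,0],[0,0,0,0,0,0],[0,0,0,0,0,0]]'; python3 -m handwheel '[[-0.04,0,0,0,0,0],[0,0,0,0,0,0],[0,0,0,0,0,0]]'
python3 - <<'E'
from h import *
for n in ("scene","top"): 
    f=bot.grab_frame(n); cv2.imwrite(f"pics/n_{n}.png",f["pixels"])
S=cv2.imread("pics/n_scene.png")
cv2.imwrite("pics/n1.png",cv2.resize(S[200:300,270:400],None,fx=6,fy=6,interpolation=cv2.INTER_CUBIC))
E
```

```text
clock: 18.4
position: [0.6683, -0.1264, 0.0569]
tool_rot: [-3.141, -0.002, -3.096]
force: [-7.0, -0.5, 2.5]
grip_width: -0.0
clock: 18.77
position: [0.6685, -0.1264, 0.0568]
tool_rot: [-3.141, -0.004, -3.096]
force: [-11.7, 0.2, 5.9]
grip_width: -0.0002
```

View pics/n1.png

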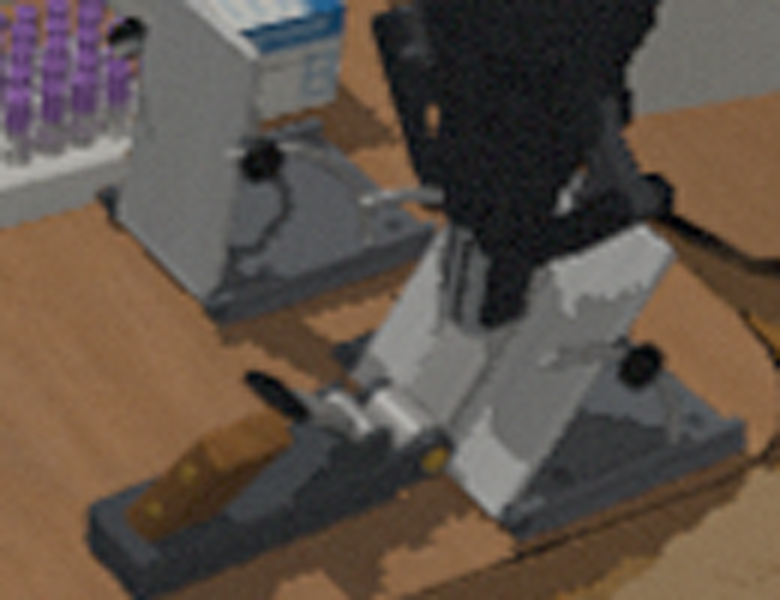

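```bash
python3 -m handwheel '[[0.3,0,0,0,0,0],[0.3,0,0,0,0,0],[0,0,-1,0,0,0],[0,0,-1,0,0,0],[0.9,0,0,0,0,0],[0.9,0,0,0,0,0],[0.9,0,0,0,0,0],[0,0,0,0,0,0]]'
python3 - <<'E'
from h import *
H=np.load("Href.npy"); H[2,3]=0
vert(H,[-.064,0,.06])
for n in ("scene","top","wrist"): 
    f=bot.grab_frame(n); cv2.imwrite(f"pics/o_{n}.png",f["pixels"])
S=cv2.imread("pics/o_scene.png")
cv2.imwrite("pics/o1.png",cv2.resize(S[200:300,270:400],None,fx=6,fy=6,interpolation=cv2.INTER_CUBIC))
S=cv2.imread("pics/o_top.png")
cv2.imwrite("pics/o2.png",cv2.resize(S[105:205,310:380],None,fx=6,fy=6,interpolation=cv2.INTER_CUBIC))
E
```

```text
clock: 19.88
position: [0.5866, -0.1305, 0.1075]
tool_rot: [-3.14, -0.001, -3.096]
force: [1.9, 0.8, 0.0]
grip_width: 0.0
 turn frac [-0.0002 -0.0001 -0.0001] deg 0.1 | shift frac(final axes) [-0.    0.13  1.9 ] mm [-0.1  3.2 47.5]
```

View pics/o1.png

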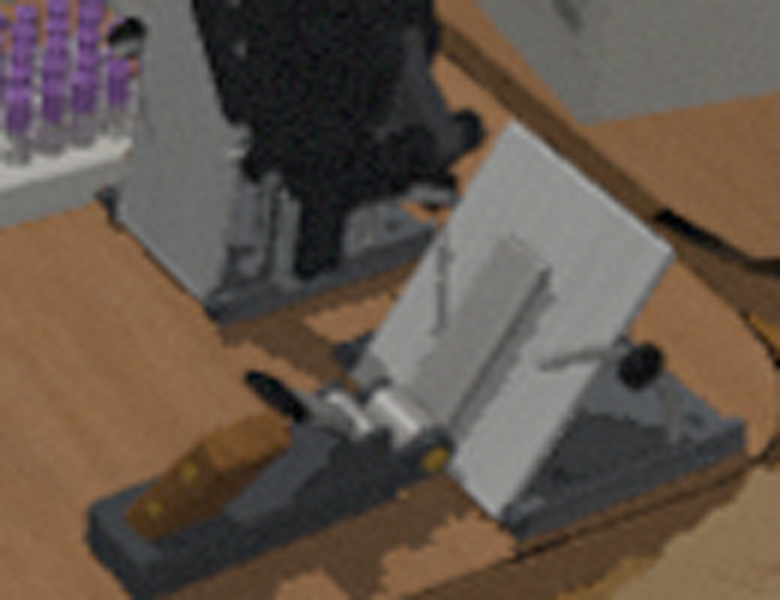

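View pics/o2.png

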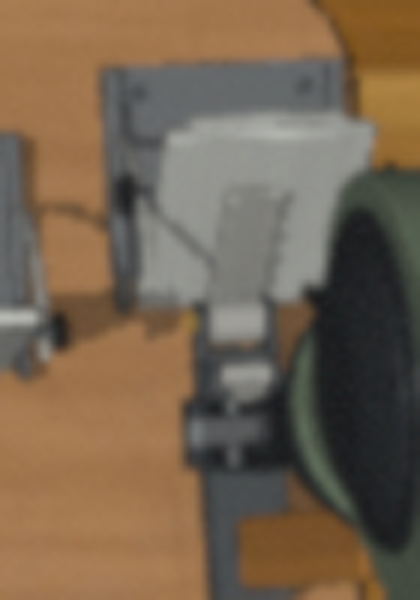

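View pics/o_wrist.png

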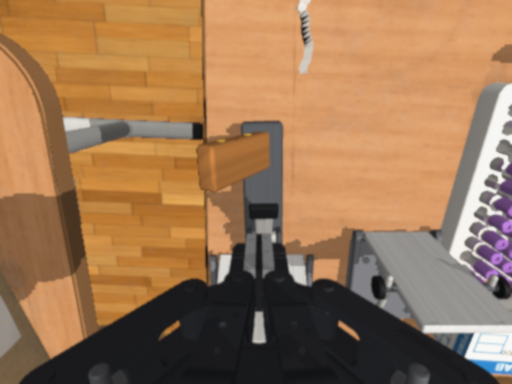

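```bash
python3 -m handwheel '[[0,0.1,0.8,0,0,0],[0,0,0.8,0,0,0],[0,0,0.3,0,0,0],[0,0,0.2,0,0,0],[0,0,0.2,0,0,0],[0,0,0.2,0,0,0],[0,0,0,0,0,0],[0,0,0,0,0,0]]'; python3 -m handwheel '[[0,0,0.15,0,0,0],[0,0,0.1,0,0,0],[0,0,0.1,0,0,0],[0,0,0,0,0,0],[0,0,0,0,0,0]]'
```

```text
clock: 21.02
position: [0.5876, -0.1275, 0.0447]
tool_rot: [-3.141, -0.001, -3.096]
force: [-0.2, 0.1, 0.9]
grip_width: 0.0001
clock: 21.65
position: [0.5877, -0.1275, 0.0358]
tool_rot: [-3.141, -0.0, -3.096]
force: [0.4, -0.4, -0.4]
grip_width: 0.0001
```

```bash
python3 -m handwheel '[[0,0,0.1,0,0,0],[0,0,0.1,0,0,0],[0,0,0,0,0,0],[0,0,0,0,0,0]]'
python3 - <<'E'
from h import *
for n in ("scene","wrist"): 
    f=bot.grab_frame(n); cv2.imwrite(f"pics/q_{n}.png",f["pixels"])
S=cv2.imread("pics/q_scene.png")
cv2.imwrite("pics/q1.png",cv2.resize(S[200:300,270:400],None,fx=6,fy=6,interpolation=cv2.INTER_CUBIC))
E
```

```text
clock: 22.15
position: [0.5874, -0.1276, 0.0312]
tool_rot: [-3.141, -0.001, -3.096]
force: [-5.2, 0.9, 12.1]
grip_width: -0.0001
```

View pics/q1.png

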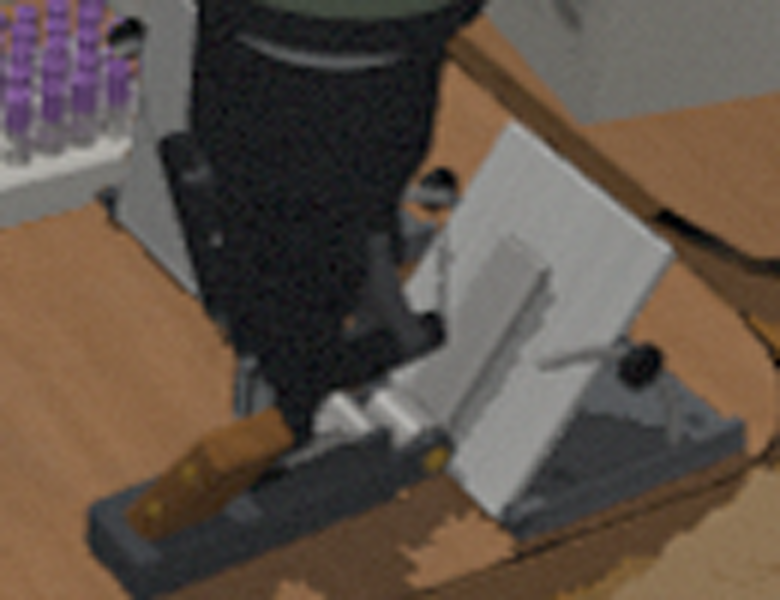

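View pics/q_wrist.png

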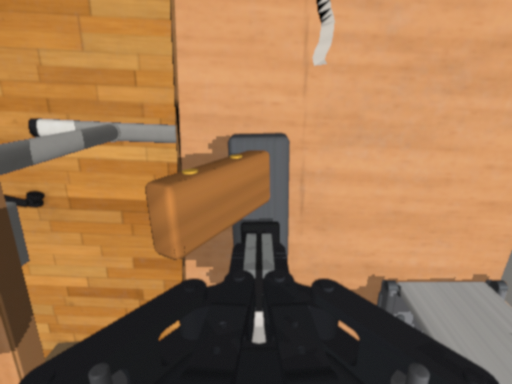

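```bash
python3 -m handwheel '[[0,0,0.015,0,0,0],[0,0,0,0,0,0],[0,0,0,0,0,0],[0,0,-0.3,0,0,0],[0,0,-0.9,0,0,0],[0,0,-0.9,0,0,0],[0,0,-0.9,0,0,0],[0,0,-0.9,0,0,0]]'
python3 -m handwheel '[[0,-0.4,0,-0.0278,0,0],[0,-0.4,0,-0.0278,0,0],[0,-0.4,0,-0.0278,0,0],[0,0,0,0,0,0]]' -1
python3 - <<'E'
from h import *
R=Ro.from_euler("xyz",[2.618,-.001,-3.096]).as_matrix(); p=np.array([.5527,-.1424,.0425])
rows(p-R[:,2]*.09,R,"pre"); rows(p,R,"grasp")
for n in ("scene","wrist","top"): 
    f=bot.grab_frame(n); cv2.imwrite(f"pics/r_{n}.png",f["pixels"])
S=cv2.imread("pics/r_scene.png")
cv2.imwrite("pics/r1.png",cv2.resize(S[200:300,270:400],None,fx=6,fy=6,interpolation=cv2.INTER_CUBIC))
E
```

```text
clock: 23.25
position: [0.5877, -0.1275, 0.1288]
tool_rot: [-3.141, -0.0, -3.096]
force: [0.4, -1.0, -0.3]
grip_width: -0.0001
clock: 23.75
position: [0.5876, -0.1612, 0.1201]
tool_rot: [2.619, -0.004, -3.104]
force: [-1.0, 1.3, -0.0]
grip_width: 0.0724
pre turn frac [-0.0002  0.0002 -0.0013] deg 0.5 | shift frac(final axes) [ 1.36 -0.85 -0.5 ] mm [ 33.9 -21.2 -12.5]
grasp turn frac [-0.0002  0.0002 -0.0013] deg 0.5 | shift frac(final axes) [ 1.36 -0.85  3.1 ] mm [ 33.9 -21.2  77.5]
```

View pics/r1.png

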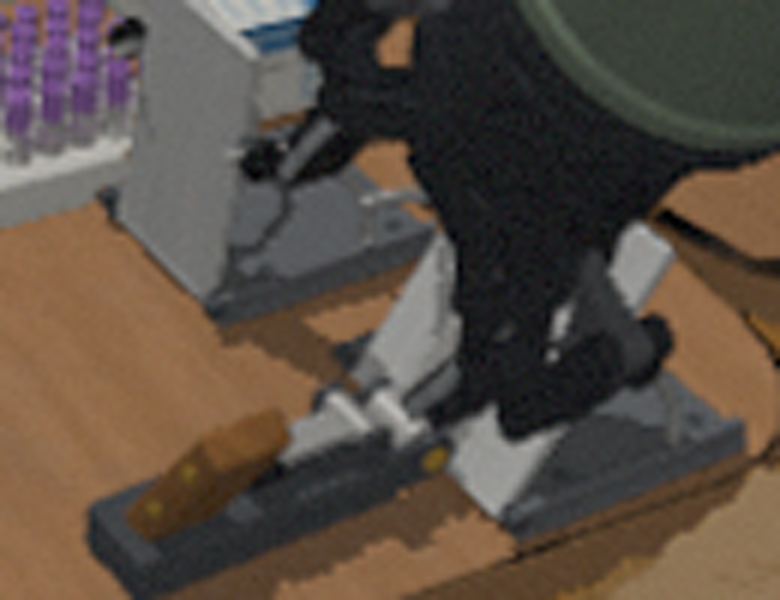

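View pics/r_wrist.png

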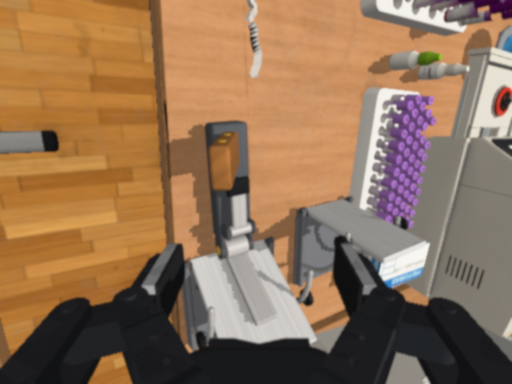

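```bash
python3 -m handwheel '[[0.68,-0.425,-0.25,0,0,-0.0007],[0.68,-0.425,-0.25,0,0,-0.0006],[0,0,0.9,0,0,0],[0,0,0.9,0,0,0],[0,0,0.9,0,0,0],[0,0,0.9,0,0,0],[0,0,0,0,0,0],[0,0,0,0,0,0]]'
python3 - <<'E'
from h import *
R=Ro.from_euler("xyz",[2.618,-.001,-3.096]).as_matrix(); p=np.array([.5527,-.1424,.0425])
rows(p,R,"grasp")
E
```

```text
clock: 24.9
position: [0.554, -0.1391, 0.0459]
tool_rot: [2.623, 0.004, -3.089]
force: [0.0, 0.6, 0.8]
grip_width: 0.0855
grasp turn frac [-0.0008  0.0001  0.0013] deg 0.6 | shift frac(final axes) [ 0.06 -0.18  0.05] mm [ 1.5 -4.5  1.3]
```

```bash
python3 -m handwheel '[[0.06,-0.18,0.05,-0.0008,0.0001,0.0013],[0,0,0,0,0,0],[0,0,0,0,0,0]]'; python3 -m handwheel '[[0,0,0,0,0,0],[0,0,0,0,0,0],[0,0,0,0,0,0],[0,0,0,0,0,0],[0,0,0,0,0,0]]' 1 60
python3 - <<'E'
from h import *
d=np.load("p.npz"); rr,n=d["r"],d["n"]
# true gauge pose now: knuckle touching ref board, yaw = tool yaw
p,R,s=cur(); print(np.round(s["tool_rot"],4))
yaw=s["tool_rot"][2]+np.pi
b=base([rr[0],rr[1],.045]); H=np.load("Href.npy"); yl=(np.linalg.inv(b)@H[:,3])[1]
o=ap(b,[-.0087,yl-.0005,0]); G=base([o[0],o[1],yaw]); T=np.eye(4);T[:3,:3]=R;T[:3,3]=p
np.save("c.npy",np.linalg.inv(T)@G); print(o,yaw)
f=bot.grab_frame("top");cv2.imwrite("pics/s2.png",cv2.resize(f["pixels"][105:205,310:380],None,fx=6,fy=6,interpolation=cv2.INTER_CUBIC))
E
```

```text
clock: 25.28
position: [0.5527, -0.1417, 0.0418]
tool_rot: [2.617, -0.002, -3.096]
force: [0.0, 0.4, -0.5]
grip_width: 0.0855
clock: 25.9
position: [0.5526, -0.1414, 0.0417]
tool_rot: [2.617, -0.002, -3.095]
force: [-0.4, 0.8, -0.3]
grip_width: 0.0136
[ 2.6170e+00 -1.8000e-03 -3.0954e+00]
[ 0.64778091 -0.12502059  0.        ] 0.04624048457376517
```

View pics/s2.png

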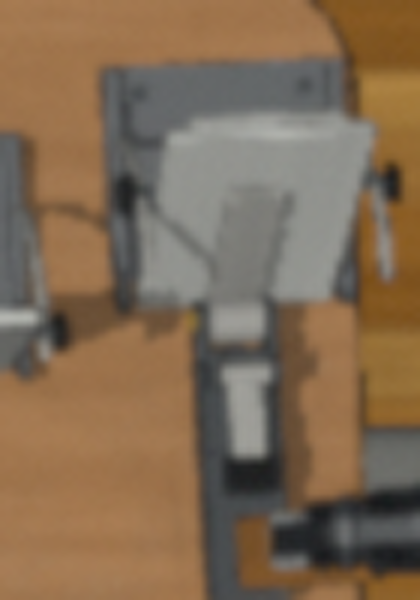

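```bash
python3 -m handwheel '[[0.3,0.01,-0.02,0,0,0],[0.5,0.01,-0.02,0,0,0],[0.5,0,0,0,0,0],[0.5,0.45,-0.78,0,0,0],[0.7,0.45,-0.78,0,0,0],[0.7,0,0,0,0,0],[0.7,0,0,0,0,0],[0,0,0,0,0,0]]'
python3 - <<'E'
from h import *
d=np.load("p.npz"); n=d["n"]; print(np.round(held(),3))
b=base([n[0],n[1],.045])
for dx,z in((-.09,.04),(-.06,.003)):
  q=ap(b,[dx,0,0]); goto(q[0],q[1],z,.045,f"{dx},{z}")
E
```

```text
clock: 26.95
position: [0.4535, -0.1467, 0.0879]
tool_rot: [2.617, -0.003, -3.097]
force: [0.2, 0.7, -6.8]
grip_width: 0.0132
[[ 0.999 -0.045  0.001  0.549]
 [ 0.045  0.999  0.    -0.13 ]
 [-0.001 -0.     1.     0.046]
 [ 0.     0.     0.     1.   ]]
-0.09,0.04 turn frac [-0.0001 -0.0002 -0.0001] deg 0.1 | shift frac(final axes) [0.34 4.29 2.78] mm [  8.6 107.4  69.4]
-0.06,0.003 turn frac [-0.0001 -0.0002 -0.0001] deg 0.1 | shift frac(final axes) [-0.86  3.55  4.05] mm [-21.5  88.9 101.4]
```

```bash
python3 -m handwheel '[[0.07,0.858,0.55,0,0,0],[0.07,0.858,0.55,0,0,0],[0.07,0.858,0.55,0,0,0],[0.07,0.858,0.55,0,0,0],[0.07,0.858,0.55,0,0,0],[0,0,0,0,0,0]]'
python3 - <<'E'
from h import *
d=np.load("p.npz"); n=d["n"]; H=held(); print(np.round(H,3))
b=base([n[0],n[1],.045])
for dx,z in((-.06,.04),(-.06,.002)):
  q=ap(b,[dx,0,0]); goto(q[0],q[1],z,.045,f"{dx},{z}")
f=bot.grab_frame("top"); s=bot.grab_frame("scene")
def dr(f,x0,x1,y0,y1,k,o):
    a=cv2.resize(f["pixels"][y0:y1,x0:x1],None,fx=k,fy=k,interpolation=cv2.INTER_CUBIC)
    def pt(X,c):
        q=proj(f,X); cv2.circle(a,(int((q[0]-x0+.5)*k),int((q[1]-y0+.5)*k)),3,c,1)
    for v in([-.12,.017,.02],[-.12,-.017,.02],[0,0,.024],[0,.011,.024],[0,-.011,.024],[0,-.018,.014]): pt(ap(H,v),(0,0,255))
    for y in(.031,0,-.031):
        for z in (-.005,.105): pt(board(n,[0,y,z]),(255,0,0))
    cv2.imwrite(o,a)
dr(f,265,365,105,255,4,"pics/t2.png"); dr(s,220,380,170,290,5,"pics/t1.png")
E
```

```text
clock: 27.7
position: [0.4401, -0.0177, 0.0824]
tool_rot: [2.616, -0.002, -3.093]
force: [-0.1, -1.2, -7.2]
grip_width: 0.0135
[[ 0.999 -0.049  0.     0.535]
 [ 0.049  0.999 -0.001 -0.001]
 [-0.     0.001  1.     0.041]
 [ 0.     0.     0.     1.   ]]
-0.06,0.04 turn frac [ 0.0001 -0.0003  0.0005] deg 0.2 | shift frac(final axes) [-1.16 -0.08 -0.01] mm [-28.9  -1.9  -0.3]
-0.06,0.002 turn frac [ 0.0001 -0.0003  0.0005] deg 0.2 | shift frac(final axes) [-1.16 -0.84  1.3 ] mm [-29.  -20.9  32.6]
```

View pics/t1.png

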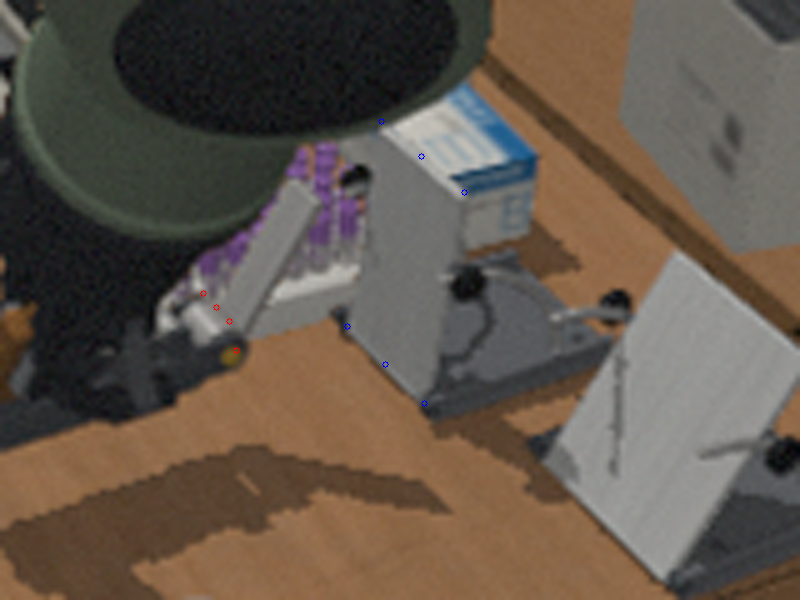

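View pics/t2.png

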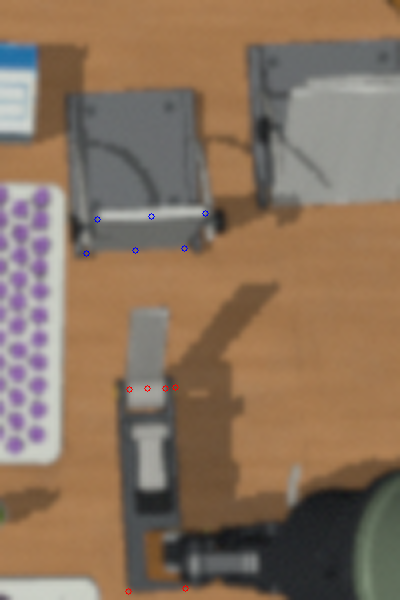

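```bash
python3 -m handwheel '[[-0.58,-0.04,0,0,0,0.0003],[-0.58,-0.04,0,0,0,0.0002],[0,-0.19,0.325,0,0,0],[0,-0.19,0.325,0,0,0],[0,-0.19,0.325,0,0,0],[0,-0.19,0.325,0,0,0],[0,0,0,0,0,0],[0,0,0,0,0,0]]'
python3 -m handwheel '[[0,-0.03,0.052,0,0,0],[0,0,0,0,0,0],[0,0,0,0,0,0]]'
python3 - <<'E'
from h import *
d=np.load("p.npz"); n=d["n"]; H=held(); print(np.round(H,4))
b=base([n[0],n[1],.045])
print(np.round(np.linalg.inv(b)@H[:,3],4))
q=ap(b,[-.0087,0,0]); goto(q[0],q[1],0,.045)
E
```

```text
clock: 28.8
position: [0.4696, -0.02, 0.0436]
tool_rot: [2.617, -0.003, -3.098]
force: [-0.2, -0.3, -6.2]
grip_width: 0.0132
clock: 29.18
position: [0.4697, -0.02, 0.0422]
tool_rot: [2.617, -0.003, -3.098]
force: [-2.5, -1.6, 1.2]
grip_width: 0.0135
[[ 9.991e-01 -4.340e-02  1.300e-03  5.649e-01]
 [ 4.340e-02  9.991e-01  3.000e-04 -3.900e-03]
 [-1.300e-03 -3.000e-04  1.000e+00  4.000e-04]
 [ 0.000e+00  0.000e+00  0.000e+00  1.000e+00]]
[-5.95e-02 -2.10e-03  4.00e-04  1.00e+00]
 turn frac [-0.     -0.     -0.0003] deg 0.1 | shift frac(final axes) [-2.03  0.06  0.05] mm [-50.8   1.4   1.3]
```

```bash
python3 -m handwheel '[[-0.26,0.01,0,0,0,0],[-0.26,0.01,0,0,0,0],[-0.26,0.01,0,0,0,0],[-0.26,0.01,0,0,0,0],[-0.26,0.01,0,0,0,0],[-0.26,0.01,0,0,0,0],[0,0,0,0,0,0],[0,0,0,0,0,0]]'
python3 -m handwheel '[[-0.08,0,0,0,0,0],[-0.08,0,0,0,0,0],[0,0,0,0,0,0],[0,0,0,0,0,0]]'
python3 - <<'E'
from h import *
d=np.load("p.npz"); n=d["n"]; H=held()
b=base([n[0],n[1],.045])
print(np.round(np.linalg.inv(b)@H[:,3],4))
f=bot.grab_frame("top"); s=bot.grab_frame("scene")
cv2.imwrite("pics/u2.png",cv2.resize(f["pixels"][105:205,265:365],None,fx=6,fy=6,interpolation=cv2.INTER_CUBIC))
cv2.imwrite("pics/u1.png",cv2.resize(s["pixels"][170:290,220:380],None,fx=5,fy=5,interpolation=cv2.INTER_CUBIC))
E
```

```text
clock: 30.18
position: [0.5087, -0.0171, 0.0425]
tool_rot: [2.617, -0.003, -3.099]
force: [0.4, -0.5, -5.4]
grip_width: 0.0134
clock: 30.68
position: [0.5127, -0.0169, 0.0426]
tool_rot: [2.617, -0.003, -3.098]
force: [0.1, 0.0, -5.2]
grip_width: 0.0133
[-1.64e-02 -8.00e-04  8.00e-04  1.00e+00]
```

View pics/u2.png

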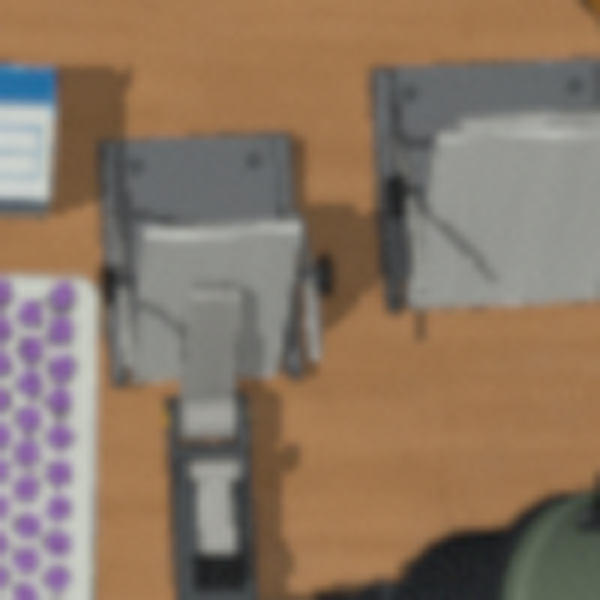

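View pics/u1.png

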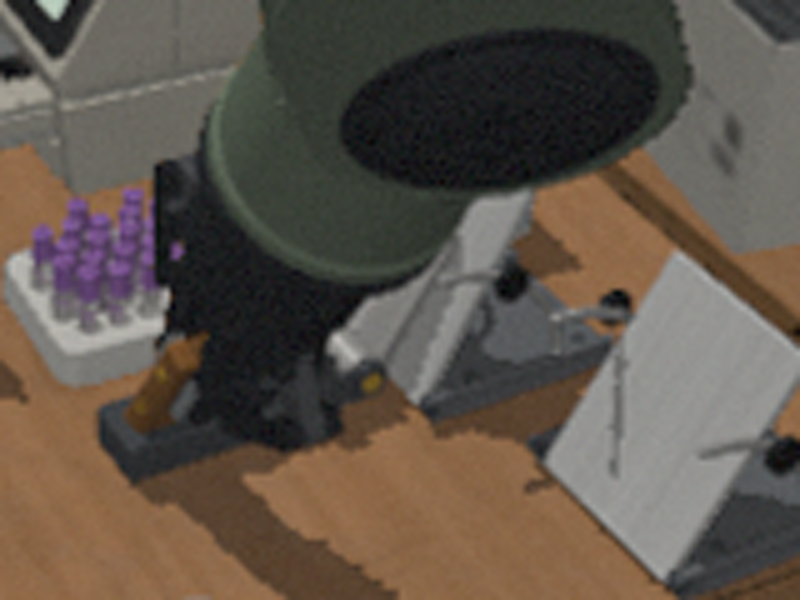

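```bash
python3 -m handwheel '[[0,-0.02,0.035,0,0,0],[0,0,0,0,0,0],[0,0,0,0,0,0]]'; python3 -m handwheel '[[-0.08,0,0,0,0,0],[0,0,0,0,0,0],[0,0,0,0,0,0]]'; python3 -m handwheel '[[-0.08,0,0,0,0,0],[0,0,0,0,0,0],[0,0,0,0,0,0]]'
```

```text
clock: 31.15
position: [0.5125, -0.0168, 0.042]
tool_rot: [2.617, -0.003, -3.098]
force: [-4.1, -2.2, 4.8]
grip_width: 0.0132
clock: 31.52
position: [0.5143, -0.0164, 0.042]
tool_rot: [2.617, -0.004, -3.097]
force: [-3.7, -1.1, 5.0]
grip_width: 0.0134
clock: 31.9
position: [0.5162, -0.0162, 0.042]
tool_rot: [2.616, -0.004, -3.097]
force: [-5.1, -0.9, 4.7]
grip_width: 0.0132
```

```bash
python3 -m handwheel '[[-0.06,0,0,0,0,0],[0,0,0,0,0,0],[0,0,0,0,0,0]]'; python3 -m handwheel '[[-0.04,0,0,0,0,0],[0,0,0,0,0,0],[0,0,0,0,0,0]]'
python3 - <<'E'
from h import *
d=np.load("p.npz"); n=d["n"]; H=held()
b=base([n[0],n[1],.045])
print(np.round(np.linalg.inv(b)@H[:,3],4))
f=bot.grab_frame("top")
cv2.imwrite("pics/v2.png",cv2.resize(f["pixels"][115:215,265:345],None,fx=6,fy=6,interpolation=cv2.INTER_CUBIC))
E
```

```text
clock: 32.28
position: [0.5176, -0.016, 0.042]
tool_rot: [2.616, -0.004, -3.097]
force: [-4.0, -1.2, 4.9]
grip_width: 0.0133
clock: 32.65
position: [0.5186, -0.016, 0.042]
tool_rot: [2.616, -0.004, -3.097]
force: [-5.5, 0.3, 5.9]
grip_width: 0.0136
[-1.05e-02 -1.00e-04  1.00e-04  1.00e+00]
```

View pics/v2.png

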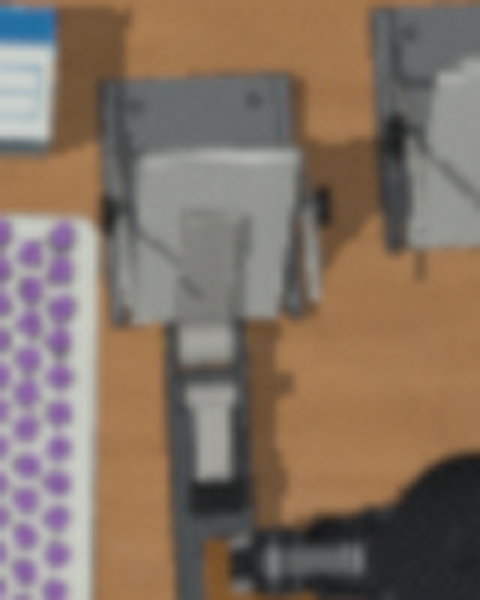

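```bash
python3 -m handwheel '[[-0.03,0,0,0,0,0],[0,0,0,0,0,0],[0,0,0,0,0,0]]'; python3 -m handwheel '[[-0.03,0,0,0,0,0],[0,0,0,0,0,0],[0,0,0,0,0,0]]'
```

```text
clock: 33.08
position: [0.5193, -0.016, 0.042]
tool_rot: [2.616, -0.004, -3.097]
force: [-6.2, -0.1, 5.5]
grip_width: 0.0134
clock: 33.45
position: [0.52, -0.0159, 0.042]
tool_rot: [2.616, -0.004, -3.097]
force: [-4.8, -0.7, 5.7]
grip_width: 0.0133
```

```bash
python3 -m handwheel '[[-0.03,0,0,0,0,0],[0,0,0,0,0,0],[0,0,0,0,0,0]]'; python3 -m handwheel '[[-0.03,0,0,0,0,0],[0,0,0,0,0,0],[0,0,0,0,0,0]]'
```

```text
clock: 33.83
position: [0.5208, -0.0159, 0.042]
tool_rot: [2.616, -0.004, -3.097]
force: [-5.4, 0.4, 5.6]
grip_width: 0.0134
clock: 34.2
position: [0.521, -0.0158, 0.042]
tool_rot: [2.616, -0.005, -3.097]
force: [-10.1, -0.8, 9.7]
grip_width: 0.0131
```

```bash
python3 -m handwheel '[[0.02,0,0,0,0,0],[0,0,0,0,0,0],[0,0,0,0,0,0]]'; python3 -m handwheel '[[0,0,0,0,0,0],[0,0,0,0,0,0],[0,0,0,0,0,0],[0,0,0,0,0,0]]' -1;  python3 -m handwheel '[[0,0,-0.9,0,0,0],[0,0,-0.9,0,0,0],[0,0,-0.9,0,0,0],[0,0,-0.9,0,0,0],[0.8,0,-0.6,0,0,0],[0.8,0,-0.6,0,0,0],[0.8,0,-0.6,0,0,0],[0.8,0,-0.6,0,0,0]]'
python3 - <<'E'
from h import *
for n in ("scene","top","wrist"): 
    f=bot.grab_frame(n); cv2.imwrite(f"pics/x_{n}.png",f["pixels"])
S=cv2.imread("pics/x_scene.png")
cv2.imwrite("pics/x1.png",cv2.resize(S[170:290,220:380],None,fx=5,fy=5,interpolation=cv2.INTER_CUBIC))
S=cv2.imread("pics/x_top.png")
cv2.imwrite("pics/x2.png",cv2.resize(S[115:215,265:345],None,fx=6,fy=6,interpolation=cv2.INTER_CUBIC))
E
```

```text
clock: 34.58
position: [0.5209, -0.0159, 0.042]
tool_rot: [2.616, -0.004, -3.097]
force: [-7.3, -0.1, 6.1]
grip_width: 0.0134
clock: 35.08
position: [0.5216, -0.0164, 0.0416]
tool_rot: [2.617, -0.003, -3.098]
force: [-0.5, -0.7, -0.4]
grip_width: 0.0838
clock: 36.08
position: [0.4446, -0.0951, 0.1721]
tool_rot: [2.617, -0.003, -3.098]
force: [0.4, -0.8, 0.2]
grip_width: 0.0853
```

View pics/x1.png

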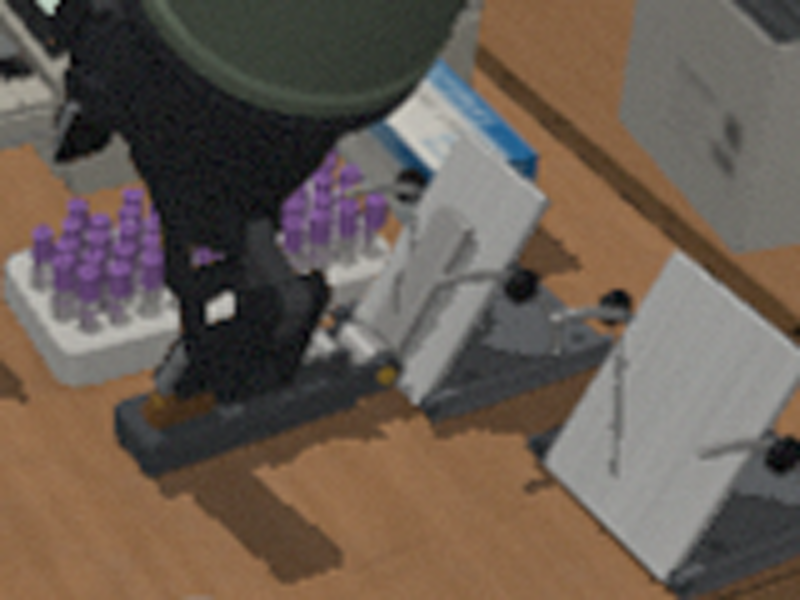

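View pics/x2.png

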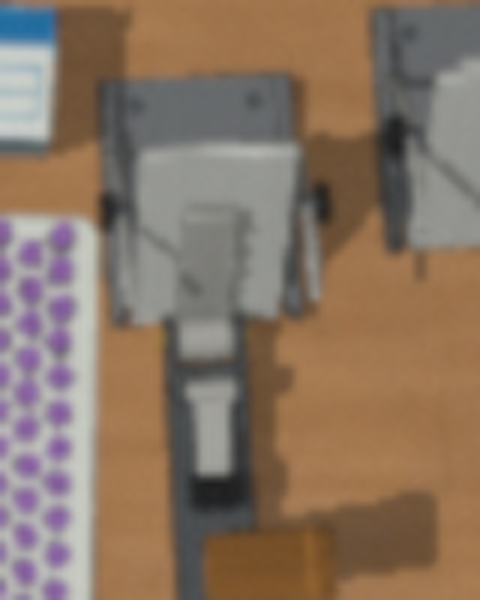

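View pics/x_wrist.png

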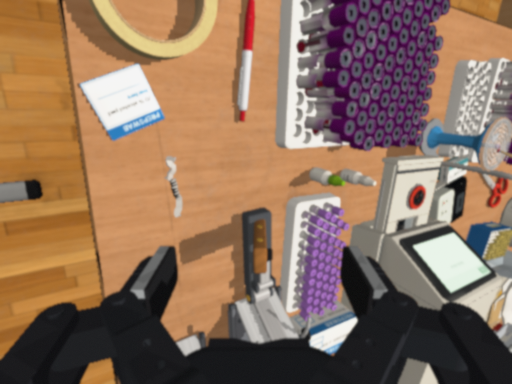

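```bash
python3 -m handwheel '[[0.3,0.9,-0.7,0,0,0],[0.3,0.9,-0.7,0,0,0],[0.3,0.9,-0.7,0,0,0],[0.3,0.9,-0.5,0,0,0],[0.3,0.9,-0.3,0,0,0],[0,0.9,0,0,0,0],[0,0.9,0,0,0,0],[0,0.9,0,0,0,0]]'
python3 - <<'E'
from h import *
for n in ("scene","top"): 
    f=bot.grab_frame(n); cv2.imwrite(f"pics/y_{n}.png",f["pixels"])
S=cv2.imread("pics/y_scene.png")
def cr(a,x0,x1,y0,y1,k,o):
    b=cv2.convertScaleAbs(cv2.resize(a[y0:y1,x0:x1],None,fx=k,fy=k,interpolation=cv2.INTER_CUBIC),alpha=1.3,beta=10); cv2.imwrite(o,b)
cr(S,240,340,185,265,7,"pics/y1.png")
T=cv2.imread("pics/y_top.png"); cr(T,275,355,125,205,7,"pics/y2.png")
cr(S,310,400,205,295,6,"pics/y3.png")
E
```

```text
clock: 37.22
position: [0.4032, 0.0244, 0.3251]
tool_rot: [2.617, -0.004, -3.098]
force: [0.1, -0.6, 0.0]
grip_width: 0.0851
```

View pics/y1.png

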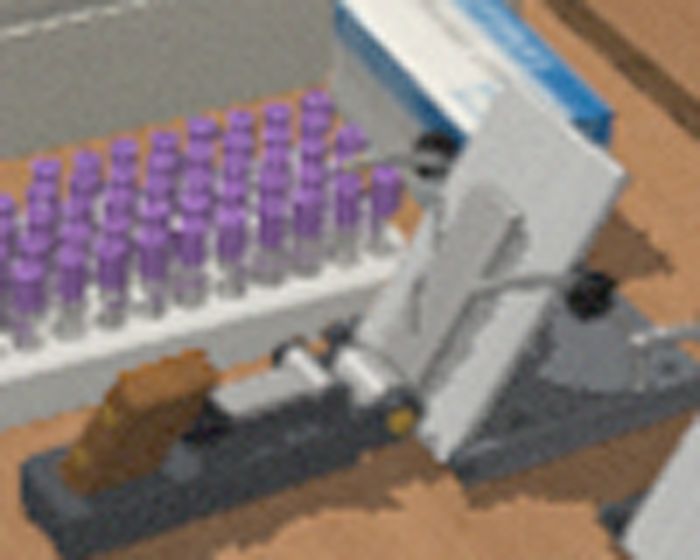

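View pics/y2.png

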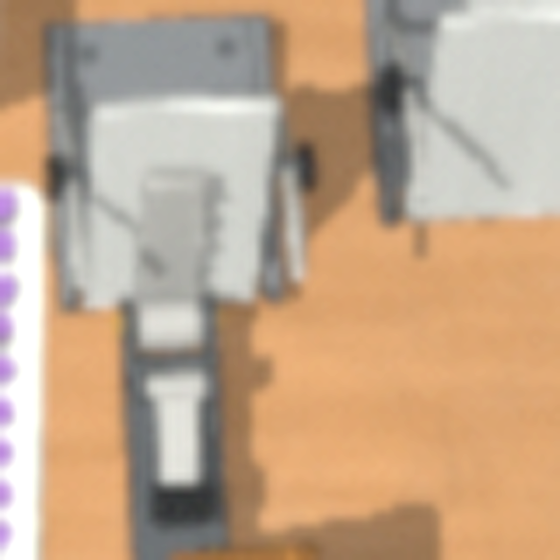

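View pics/y3.png

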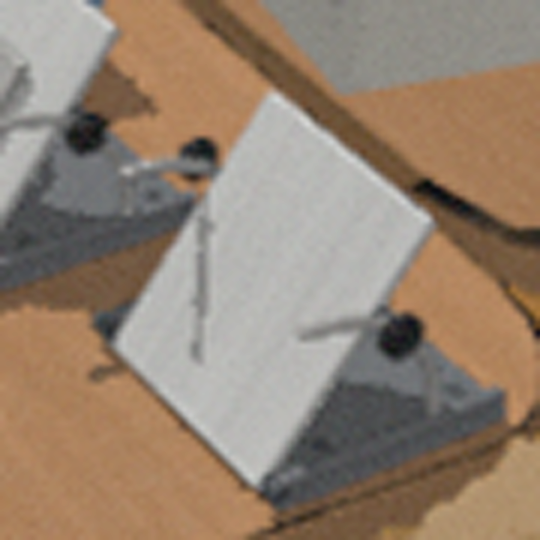

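Run:
```python
from h import *
S=bot.grab_frame("scene");T=bot.grab_frame("top"); h=-.4
def P(f,l): return [(f,([0,a,z],),(x+h,y+h)) for a,z,x,y in l]
def both(w,s,t):
    k=[(w,.105),(-w,.105),(w,-.005),(-w,-.005)]
    return P(S,[(*a,*b) for a,b in zip(k,s)])+P(T,[(*a,*b) for a,b in zip(k,t)])
fit(board,both(.041,[(355,220.3),(382,242),(329.2,262.5),(353,287)],[(337.9,127.4),(372.1,126.1),(332.9,156),(366.4,155)]),[.65,-.12,0,.5])
fit(board,both(.031,[(312.1,196.7),(328.9,210),(291.4,234.3),(302.6,251)],[(288.1,141),(315,139.7),(285.3,168.6),(312.4,167.6)]),[.62,0,0,.5])
for n in("vial_0","swab_box"):
    print(n,[(round(r["score"],2),np.round(r["point"]).tolist()) for r in bot.trace(S,n)[:2]])
```

```text
[ 0.656  -0.1267  0.0538  0.548 ] deg [ 3.08 31.4 ]
[[0.8, -0.9], [1.0, -0.7], [-0.6, -0.1], [0.4, -0.5], [0.2, 0.6], [1.0, 0.2], [0.1, 1.0], [-1.2, 0.4]]
[0.6242 0.0012 0.0235 0.5389] deg [ 1.35 30.87]
[[1.0, -1.8], [0.3, -1.0], [-2.5, 0.8], [0.8, -0.4], [0.4, -0.1], [-0.0, 0.7], [1.1, 0.1], [-1.5, 0.6]]
vial_0 [(0.69, [207.0, 212.0]), (0.47, [213.0, 234.0])]
swab_box [(0.82, [304.0, 193.0])]
```

Run:
```python
import cv2,numpy as np
def c(n,x0,y0): 
    a=cv2.imread(f"pics/{n}.png")[y0:y0+45,x0:x0+32]; return cv2.convertScaleAbs(cv2.resize(a,None,fx=8,fy=8,interpolation=cv2.INTER_CUBIC),alpha=1.4,beta=5)
cv2.imwrite("pics/z1.png",np.hstack([c("l_scene",336,236),c("o_scene",336,236),c("y_scene",292,206)]))
def d(n,x0,y0): 
    a=cv2.imread(f"pics/{n}.png")[y0:y0+30,x0:x0+24]; return cv2.convertScaleAbs(cv2.resize(a,None,fx=10,fy=10,interpolation=cv2.INTER_CUBIC),alpha=1.3,beta=5)
cv2.imwrite("pics/z2.png",np.hstack([d("l_top",341,133),d("o_top",341,133),d("y_top",290,145)]))
```

```text
(no output)
```

View pics/z1.png

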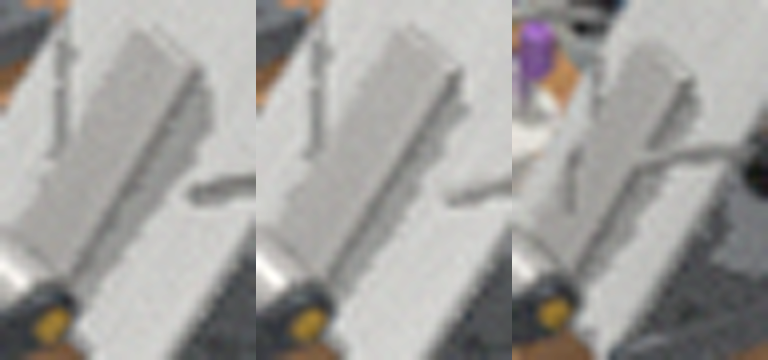

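View pics/z2.png

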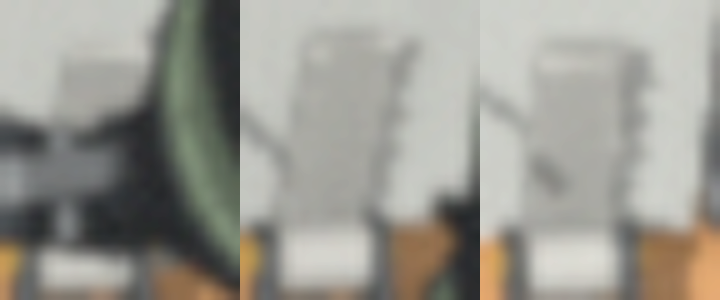

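Run:
```python
from h import *
print(bot.job_done())
```

```text
the job is handed in; nothing more can be done
None
```

I set the narrow board to the wide board's slope with the gauge. I then left the gauge standing in its foot, locked and let go, and handed the job in at about 37 s of the 67 s. `bot.job_done()` reports no verdict, so what follows rests on my own checks.

**What I did**
- I pushed the gauge into the foot of the wide board until it stopped hard (about 18 N at the wrist).
- After I let go, the blade tip had come slightly off the board. The likely cause is that the hard push had lifted the tail of the gauge. I pressed the blade back flush with the closed fingertips; the wrist read about 12 N and the board did not visibly move.
- I then pressed the lever down to its stop, with the fingertips at 31 mm height, and regripped the gauge.
- I carried it to the narrow stand and pushed gently until the knuckle met the board. Only the gauge touched the narrow board.

**Last checks**

| Check | Result |
|---|---|
| Slope from corners picked in the scene and top pictures | narrow board 30.9°, wide board 31.4° |
| Wide board slope, start and end | 31.3° and 31.4°, so unchanged within measuring error |
| Lever on the narrow stand | down in the pictures |
| Blade on the narrow board | even shadow along its edge, so flush as far as the pictures show |
| Vials and carton | look where they were; I did not measure them |

**Less certain**
- Some corner picks in the slope fit were 1 to 2.5 pixels off. The narrow board's fitted heading (1.3°) also disagreed with the wide one's (3.1°).
- I judged the knuckle contact on the narrow board from the force jump (about 5 to 10 N) with the arm stopping. I did not measure it again after letting go.

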